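# Free the jammed vials from the block

### The arm

A 7-joint arm with a two-finger parallel gripper is mounted at the origin on a cart in front of the work surface, level with it; the furniture and walls round the work are solid. World frame = base frame: x ahead of the robot, y to its left, z up, the work surface at z = 0. Lengths are in m, angles in rad, forces in N, time in s.
With the tool pointing down it reaches from about 0.425 to 0.95 m from the base axis. Payload 16.7 kg.
Tool frame: the origin (TCP) lies midway between the tips of the shut fingers; the grasp point (between the pads) lies 19 mm behind it; z points along the fingers, x is the direction in which the jaws open and shut, and the axes are right-handed (so a half turn about z gives the same grasp; the last joint's range is limited). The gripper opens to 94 mm and grips with 3 to 60 N. Pads are 16 mm wide; open, the fingers measure 119 mm over their backs; the gripper's body (75 mm by 177 mm) begins 78 mm behind the grasp point.
Start: joints at [1.091, 0.426, 0.074, 1.606, -0.034, 1.111, -0.067], TCP at [0.219, -0.638, 0.205] pointing down, gripper open.
Joint ranges: [-2.85, 2.85], [-0.5, 2.14], [-1.23, 1.37], [0.21, 2.46], [-1.02, 4.16], [0.16, 2.05], [-2.73, 2.73]. Speed limits (rad/s): [1.89, 1.89, 2.39, 2.39, 3.01, 3.01, 3.01].

### API

Orientations are given as a 3x3 rotation matrix whose columns are the frame's x, y, z axes.
In Python, from workcell import sensors, imaging, sign_off gives the robot as it stands.
- The arm moves only by the shell command python3 -m crank 'ROWS' [OPENING] [FORCE]. ROWS is JSON, a list of rows, each an object of numbers: "tx", "ty", "tz": the shift along the tool's x, y, z normalised to -1 to 1, where 1 is 20 cm; "ax", "ay", "az": the turn, a rotation vector about the tool's x, y, z normalised to -1 to 1, where 1 is 30 degrees. In form: [{"tx": .., "ty": .., "tz": .., "ax": .., "ay": .., "az": ..}, ...]. A call has 1 to 10 rows; each row is the pose to reach, as a shift and turn from the pose measured when the call began, along the tool's axes at that moment; what a row does not reach only later rows make up. A row lasts 1/12 s, in which the tool goes at most 41.7 mm and 7.16 degrees, less where a joint would pass 70% of its speed; a pose out of reach is approached as far as the arm can. A call with a number of a shift or a turn outside -1 to 1 is refused whole. A call with a gripper value outside its range is refused whole. OPENING is the opening, from -1 (shut) to 1 (fully open), so that 0 is half open, set as the call begins (- or left out, the last holds). The fingers move at their own pace and stop on an object; FORCE is the grip in N (left out, the last holds). Time passes only in rows, so rows that repeat a pose let the fingers close. It gives the time, the measured TCP pose, the force and the opening at its end, in the units of the state.
- sensors.get_obs(): the state, without advancing time (a new reading comes with each control period).
- imaging.camera(name): name is "side" or "top"; returns the picture (480x640x3 uint8, red, green, blue); there is no depth.
- imaging.camera_info(name): a dict with "K" (3x3 intrinsics, pixels), "extrinsics" (4x4, takes a point from world to camera coordinates). Camera axes: x right, y up, looking along -z (the intrinsics and any distortion apply to the point x, -y, -z); pixel columns grow to the right and rows downward; lengths in m; the calibration is good to about 2 mm. A picture is of the moment at which its call begins. camera_info takes no time and is no camera call.
- sign_off(): hands the job in, once; it reports no verdict.
The state is a dict: "t": time; "qpos": joint angles; "joint_velocities": joint speeds; "effort": joint torques, N m; "position": TCP position; "tcp_rot": TCP orientation; "ft_force": force on the tool from outside, world axes, zero at the start; "moment": the same for the moment, N m; "finger_gap": finger opening in m.
Only numpy, scipy, OpenCV 4.12 (cv2) and the standard library are available. Lean on these libraries where they do the work, as an engineer would, in place of code of your own. Each camera call takes 0.05 s, during which the arm holds its last target. There are 200 camera calls.

### The job

Wind the vise crank until its jaw clamps the block firmly, before touching the vials. Then free every vial that is jammed in the block by rocking it from side to side until both of its blue shoes have yielded, draw it straight up and stand it upright in the white three-place carrier, one vial to a place. When all vials are in the carrier, wind the vise fully open again, with the block left standing on its bed, and leave the other things on the bench undisturbed.

Things in the scene. Friction and masses are not known exactly. Their poses are not given: they have to be found in the camera images.
- vise: Grey bench vise fixed to the worktop, 225 x 130 mm. Origin at z = 0 under the place for the block; its bed lies 14 mm above. +x from the crank to the fixed jaw, +y along the jaws, z up. Fixed jaw: face at x = +48 mm, 36 mm high. Moving jaw: face at x = -52 mm + 5 mm per rad of crank. The crank's vertical axis is at x = -125 mm, y = 0.
- crank (a joint): Angle of the vise crank, rad. 0 = jaw fully open (stop), arm pointing to the vise's -x; grows clockwise seen from above, closing the jaw 5 mm per rad. The jaw clamps the block near 4.4 rad (22 mm), having pushed it onto the fixed jaw. Takes about 3 N at the knob; wind on until 8 to 15 N is felt. It stays where it is left and keeps the grip.
- crank_knob (a point): Centre of the top of the crank's upright black knob, a freely spinning sleeve 17 mm in diameter and 41 mm tall (from 77 to 118 mm above the worktop) at 38 mm from the crank's axis. It can be held from above and led round its circle without turning the gripper.
- jaw: Moving jaw of the vise, 24 x 120 x 34 mm grey block with a steel plate. Origin on the bed (14 mm above the worktop) in the plane of its clamping face, middle of its width; axes as the vise's; the face looks to +x.
- block: Loose aluminium block, 78 (x) x 172 (y) x 46 mm, 0.9 kg, on the vise's bed between the jaws; origin: centre of its underside, axes as the vise's. Three wells at y = -56, 0, +56 mm (wells 0, 1, 2), floor 6 mm up, snug at the foot; a vial can rock in them along the block's x only, about 0.25 rad either way.
- carrier: White open plastic carrier, 156 (x) x 58 (y) x 36 mm, loose on the worktop, 0.5 kg; origin at the centre of its underside, x along the row. Walls, floor and dividers are 4 mm; three open places, each 46.7 x 50 mm inside, centred at x = -50.7, 0 and +50.7 mm.
- well0 (a point): Centre of the floor of well 0 of the block; axes as the block's. Over the well two blue shoes (front at -x, back at +x, tops 50 mm above this floor, 24 mm wide) reach over the vial's shoulder: a straight pull lifts it 4 mm and then catches. Rocking pushes a shoe outward (about 6 N at the shoe, 4 N at the cap); it stays where it is pushed.
- well1 (a point): Centre of the floor of well 1 of the block; axes as the block's. Over the well two blue shoes (front at -x, back at +x, tops 50 mm above this floor, 24 mm wide) reach over the vial's shoulder: a straight pull lifts it 4 mm and then catches. Rocking pushes a shoe outward (about 6 N at the shoe, 4 N at the cap); it stays where it is pushed.
- well2 (a point): Centre of the floor of well 2 of the block; axes as the block's. Over the well two blue shoes (front at -x, back at +x, tops 50 mm above this floor, 24 mm wide) reach over the vial's shoulder: a straight pull lifts it 4 mm and then catches. Rocking pushes a shoe outward (about 6 N at the shoe, 4 N at the cap); it stays where it is pushed.
- vial0: Amber glass vial with a tall white cap, jammed at the start in well 0 of the block; may be absent (None from the start; then well 0 is empty). Body 30 mm in diameter and 40 mm high, ending in a flat shoulder; above it the neck and cap, 20 mm in diameter, from 40 to 76 mm. 60 g. Leading the cap 13 to 15 mm to each side frees it. Origin at the centre of its underside, z up along its axis.
- shoe0_front (a joint): How far the blue shoe on the -x side of well 0 has been pushed outward (to the block's -x), m: 0 at the start, 0.0095 at most. At 0 its lip reaches 3.5 mm over the vial's shoulder; from 0.005 it is clear of a centred vial.
- shoe0_back (a joint): How far the blue shoe on the +x side of well 0 has been pushed outward (to the block's +x), m: 0 at the start, 0.0095 at most. At 0 its lip reaches 3.5 mm over the vial's shoulder; from 0.005 it is clear of a centred vial.
- vial1: Amber glass vial with a tall green cap, jammed at the start in well 1 of the block; may be absent (None from the start; then well 1 is empty). Body 30 mm in diameter and 40 mm high, ending in a flat shoulder; above it the neck and cap, 20 mm in diameter, from 40 to 76 mm. 60 g. Leading the cap 13 to 15 mm to each side frees it. Origin at the centre of its underside, z up along its axis.
- shoe1_front (a joint): How far the blue shoe on the -x side of well 1 has been pushed outward (to the block's -x), m: 0 at the start, 0.0095 at most. At 0 its lip reaches 3.5 mm over the vial's shoulder; from 0.005 it is clear of a centred vial.
- shoe1_back (a joint): How far the blue shoe on the +x side of well 1 has been pushed outward (to the block's +x), m: 0 at the start, 0.0095 at most. At 0 its lip reaches 3.5 mm over the vial's shoulder; from 0.005 it is clear of a centred vial.
- vial2: Amber glass vial with a tall orange cap, jammed at the start in well 2 of the block; may be absent (None from the start; then well 2 is empty). Body 30 mm in diameter and 40 mm high, ending in a flat shoulder; above it the neck and cap, 20 mm in diameter, from 40 to 76 mm. 60 g. Leading the cap 13 to 15 mm to each side frees it. Origin at the centre of its underside, z up along its axis.
- shoe2_front (a joint): How far the blue shoe on the -x side of well 2 has been pushed outward (to the block's -x), m: 0 at the start, 0.0095 at most. At 0 its lip reaches 3.5 mm over the vial's shoulder; from 0.005 it is clear of a centred vial.
- shoe2_back (a joint): How far the blue shoe on the +x side of well 2 has been pushed outward (to the block's +x), m: 0 at the start, 0.0095 at most. At 0 its lip reaches 3.5 mm over the vial's shoulder; from 0.005 it is clear of a centred vial.
- reagent_vial0: Small white bottle with a purple cap, 31 mm wide, 66 mm high; a bystander to leave alone. Origin at the centre of its underside.
- reagent_vial1: Small white bottle with a purple cap, 31 mm wide, 62 mm high; a bystander to leave alone. Origin at the centre of its underside.
- oil_bottle: Small brown bottle with a black cap, 27 mm wide, 60 mm high; a bystander to leave alone. Origin at the centre of its underside.
- specimen_cup_c: Specimen cup with a yellow lid, 60 mm wide, 64 mm high; a bystander to leave alone. Origin at the centre of its underside.
- pipette_bulb: Red rubber bulb lying down, 55 x 96 x 53 mm; a bystander to leave alone. Origin at the centre of its underside.
- tape_roll: Roll of tape lying flat, 104 mm wide, 25 mm high; a bystander to leave alone. Origin at the centre of its underside.
There are look-alikes about, which are no part of the job. Leave any yellow look-alike of the vial1 alone.

How it is judged:
By the outcome, as a careful person would: the job done as asked, in the order asked, and still so for the second after the job is handed in, with the robot touching nothing.
Of vial0, vial1, vial2 only 2 to 3 are there at a start; the rules pass over those that are not, and their reading is None.
At some moment in a run one of carrier may be knocked a few centimetres aside while the robot is not near it.
It also fails if it takes over 210 s, if anything falls off the work surface, if the arm or the gripper's body presses on something with over 40 N, if the wrist force passes 120 N, or if a joint passes its speed limit or range.

## Working session

There is one attempt and no reset: what is moved stays moved. The work goes in short steps, Python scripts to look and compute and a shell command to move; the robot and the scene stay as the last step left them, time stands still between calls to the robot, and variables do not carry over. Pictures are saved under pics/ and viewed, about 12 in all and at most 16, crops included, and the job is handed in when it is done.

```bash
mkdir -p pics; ls
python3 - <<'E'
from workcell import sensors, imaging
import cv2
o=sensors.get_obs(); print({k:o[k] for k in o})
for n in("side","top"):
    i=imaging.camera_info(n); print(n,i)
    cv2.imwrite(f"pics/{n}0.png",cv2.cvtColor(imaging.camera(n),cv2.COLOR_RGB2BGR))
E
```

```text
pics
{'t': 0.0, 'qpos': array([ 1.09052052,  0.42670196,  0.07384871,  1.60656204, -0.0340948 ,
        1.1108097 , -0.06709496]), 'joint_velocities': array([ 1.12574498e-03, -3.17997611e-06,  2.79273894e-04,  1.69111478e-04,
       -1.00678739e-03,  5.02876121e-04,  3.21033834e-04]), 'effort': array([ 9.97700117e-04, -9.35802341e+01,  3.66711035e+00, -4.54187071e+01,
       -4.89769340e-02,  2.01329874e-02,  2.49866007e-04]), 'position': array([ 0.21906188, -0.63802462,  0.20481544]), 'tcp_rot': array([[ 3.24756772e-01, -9.45797445e-01, -4.82178821e-04],
       [-9.45796783e-01, -3.24757117e-01,  1.12268582e-03],
       [-1.21842438e-03,  9.14433556e-05, -9.99999254e-01]]), 'ft_force': array([ 0.24332858, -0.6298632 ,  0.00768961]), 'moment': array([0.01077441, 0.00091006, 0.03016608]), 'finger_gap': 0.09396000642240232}
side {'K': array([[491.63032073,   0.        , 322.22507609],
       [  0.        , 491.63032073, 232.89145578],
       [  0.        ,   0.        ,   1.        ]]), 'extrinsics': array([[ 0.97233133, -0.23321882, -0.01344523, -0.51546944],
       [ 0.15700498,  0.60979603,  0.77685149, -0.12264495],
       [-0.17297754, -0.75746801,  0.6295403 , -1.05351297],
       [ 0.        ,  0.        ,  0.        ,  1.        ]])}
top {'K': array([[500.13563594,   0.        , 321.65539551],
       [  0.        , 500.13563594, 234.76504309],
       [  0.        ,   0.        ,   1.        ]]), 'extrinsics': array([[ 0.02024906, -0.9996868 ,  0.01470626, -0.04617189],
       [ 0.98115511,  0.02269647,  0.19188411, -0.53090079],
       [-0.19215779,  0.01054365,  0.9813074 , -1.27426873],
       [ 0.        ,  0.        ,  0.        ,  1.        ]])}
```

View pics/side0.png

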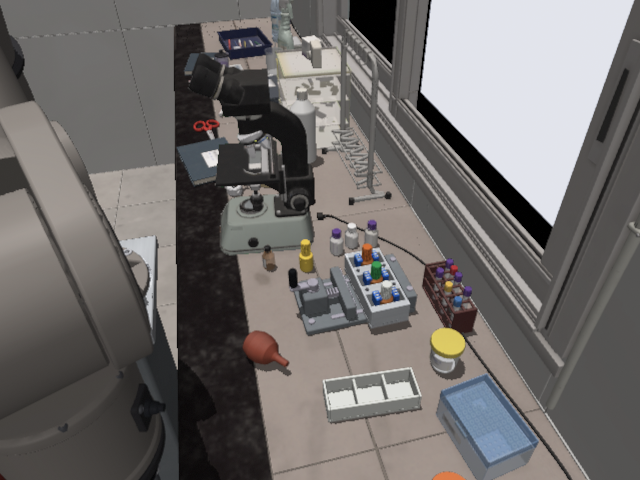

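View pics/top0.png

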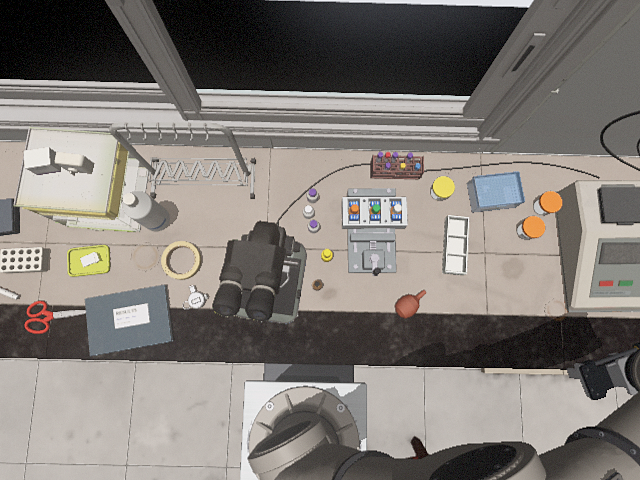

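Three vials are present: white (398,208), green (377,208) and orange (355,208) in the top view. The yellow look-alike stands apart at (327,256). The carrier is at (456,245) and the crank knob at about (377,258). I'll enlarge to get accurate positions.

```bash
cat > h.py <<'E'
import numpy as np, cv2
from workcell import sensors, imaging
I={n:imaging.camera_info(n) for n in("side","top")}
def cam(n): return cv2.cvtColor(imaging.camera(n),cv2.COLOR_RGB2BGR)
def proj(n,P):
    P=np.atleast_2d(P); E=I[n]["extrinsics"]; p=P@E[:3,:3].T+E[:3,3]; p=p*[1,-1,-1]
    q=p@I[n]["K"].T; return q[:,:2]/q[:,2:]
def back(n,uv,z):
    E=I[n]["extrinsics"]; d=np.linalg.inv(I[n]["K"])@[uv[0],uv[1],1]; d=d*[1,-1,-1]
    R=E[:3,:3]; c=-R.T@E[:3,3]; w=R.T@d; return c+w*(z-c[2])/w[2]
def tri(us,ut):
    A=[];b=[]
    for n,uv in(("side",us),("top",ut)):
        p0=back(n,uv,0.);p1=back(n,uv,.3);d=(p1-p0)/np.linalg.norm(p1-p0);M=np.eye(3)-np.outer(d,d);A.append(M);b.append(M@p0)
    return np.linalg.solve(A[0]+A[1],b[0]+b[1])
def crop(n,x0,y0,w,h,s,f,pts=None):
    im=cam(n); c=cv2.resize(im[y0:y0+h,x0:x0+w],None,fx=s,fy=s,interpolation=cv2.INTER_CUBIC)
    if pts is not None:
        for u,v in proj(n,pts): cv2.drawMarker(c,(int((u-x0+.5)*s),int((v-y0+.5)*s)),(255,0,255),cv2.MARKER_CROSS,9,1)
    for x in range(x0,x0+w,10): cv2.putText(c,str(x),(int((x-x0+.5)*s),8),0,.3,(0,0,255));cv2.line(c,(int((x-x0+.5)*s),10),(int((x-x0+.5)*s),15),(0,0,255))
    for y in range(y0,y0+h,10): cv2.putText(c,str(y),(0,int((y-y0+.5)*s)),0,.3,(0,0,255));cv2.line(c,(18,int((y-y0+.5)*s)),(24,int((y-y0+.5)*s)),(0,0,255))
    return c
def st():
    o=sensors.get_obs(); print(round(o["t"],2),o["position"].round(4),o["ft_force"].round(1),round(o["finger_gap"],4),"yaw",np.degrees(np.arctan2(o["tcp_rot"][1,0],o["tcp_rot"][0,0])).round(2))
E
python3 - <<'E'
from h import *
a=crop("top",335,180,145,105,5.5,0); cv2.imwrite("pics/a.png",a)
b=crop("side",280,225,150,200,3.9,0); b=b[:,:]; 
b=crop("side",285,235,140,105,5.6,0)
cv2.imwrite("pics/b.png",b)
c=crop("side",310,360,120,65,6,0);cv2.imwrite("pics/c.png",c)
E
```

```text
(no output)
```

View pics/a.png

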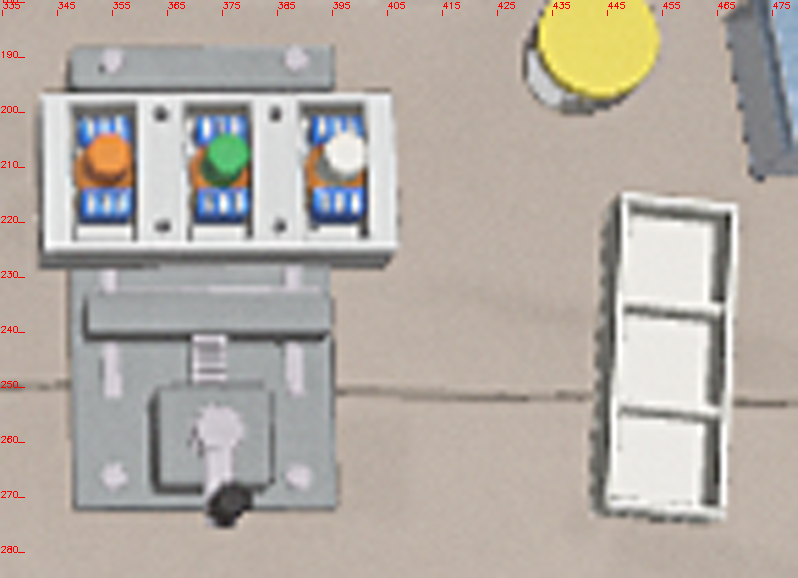

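View pics/b.png

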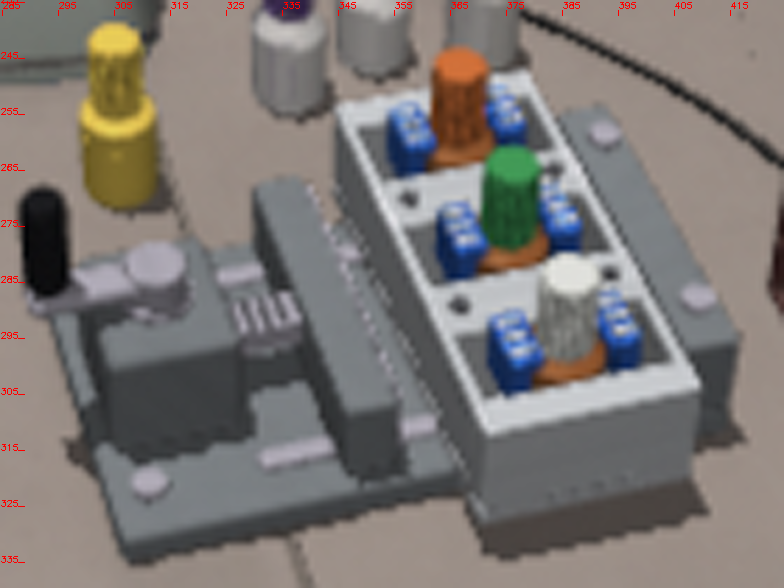

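Run:
```python
from h import *
T=lambda x,y:np.array([335+x/5.5-.5,180+y/5.5-.5]); S=lambda x,y:np.array([285+x/5.6-.5,235+y/5.6-.5])
for n,s,t in(("white",(573,270),(347,152)),("green",(511,162),(229,153)),("orange",(460,65),(110,151)),("knob",(43,200),(234,497)),("axis",(157,258),(217,427))):
    print(n,tri(S(*s),T(*t)).round(4))
print("carrier",[back("top",T(*p),.036)[:2].round(4).tolist() for p in((622,195),(737,206),(722,520),(607,513))])
print("block top",[back("top",T(*p),.06)[:2].round(4).tolist() for p in((41,95),(390,95),(398,248),(45,252))])
print("fixedjaw top back",[back("top",T(*p),.05)[:2].round(4).tolist() for p in((68,46),(333,46))])
print("base front",[back("top",T(*p),.014)[:2].round(4).tolist() for p in((73,509),(338,509))])
```

```text
white [ 0.6009 -0.2297  0.0963]
green [ 0.5983 -0.1738  0.0965]
orange [ 0.5978 -0.1178  0.095 ]
knob [ 0.4327 -0.1736  0.1166]
axis [ 0.471  -0.1705  0.0771]
carrier [[0.5976, -0.3755], [0.5933, -0.4323], [0.4375, -0.4194], [0.4397, -0.3638]]
block top [[0.635, -0.0868], [0.6391, -0.257], [0.5629, -0.2599], [0.5569, -0.0897]]
fixedjaw top back [[0.663, -0.1003], [0.6662, -0.2309]]
base front [[0.4386, -0.1074], [0.4414, -0.2373]]
```

View pics/c.png

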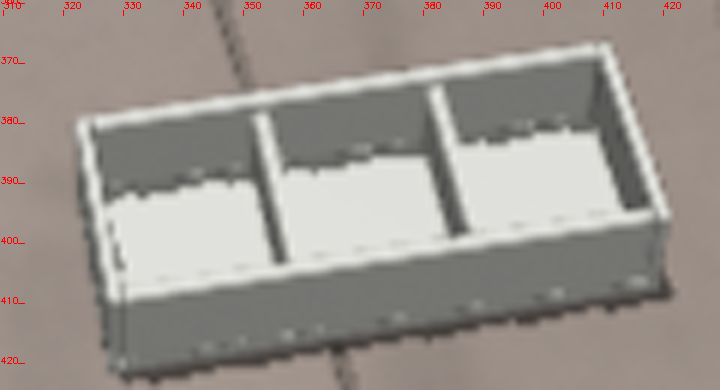

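```bash
cat >> h.py <<'E'
from scipy.spatial.transform import Rotation as Ro
def to(x,y,z,yaw=-88.6,pose=None):
    o=sensors.get_obs(); p,R=(o["position"],o["tcp_rot"]) if pose is None else pose
    c,s=np.cos(np.radians(yaw)),np.sin(np.radians(yaw))
    T=np.array([[c,s,0],[s,-c,0],[0,0,-1]])
    d=R.T@(np.array([x,y,z])-p)/.2; a=Ro.from_matrix(R.T@T).as_rotvec()/np.radians(30)
    print("shift",d.round(3),"turn",a.round(3))
E
python3 -c "
from h import *
to(.433,-.1726,.205)"
```

```text
shift [-1.855 -1.767  0.002] turn [0.    0.001 0.585]
```

```bash
python3 -m crank '[{"tx":-0.19,"ty":-0.18},{"tx":-0.37,"ty":-0.35},{"tx":-0.56,"ty":-0.53},{"tx":-0.74,"ty":-0.7},{"tx":-0.93,"ty":-0.88},{"tx":-0.93,"ty":-0.88},{"tx":-0.93,"ty":-0.88}]' -0.3 20
python3 -m crank '[{"tx":-0.18,"ty":-0.17,"az":0.15},{"tx":-0.36,"ty":-0.34,"az":0.3},{"tx":-0.54,"ty":-0.5,"az":0.45},{"tx":-0.7,"ty":-0.7,"az":0.58},{"tx":-0.92,"ty":-0.88,"az":0.58},{"tx":-0.92,"ty":-0.88,"az":0.58},{"tx":-0.92,"ty":-0.88,"az":0.58}]'
python3 -c "
from h import *
st();to(.433,-.1726,.13);to(.433,-.1726,.088)
cv2.imwrite('pics/d.png',np.vstack([crop('top',335,220,90,70,5,0),crop('side',270,230,90,50,5,0)]))"
```

```text
0.3 [ 0.2192 -0.6383  0.2053] [ 0.4  0.5 -0.2] 0.0941 yaw -71.05
shift [-1.855 -1.767  0.377] turn [0.    0.001 0.585]
shift [-1.855 -1.767  0.587] turn [0.    0.001 0.585]schema error: expected keys tx, ty, tz, ax, ay, az
schema error: expected keys tx, ty, tz, ax, ay, az
```

View pics/d.png

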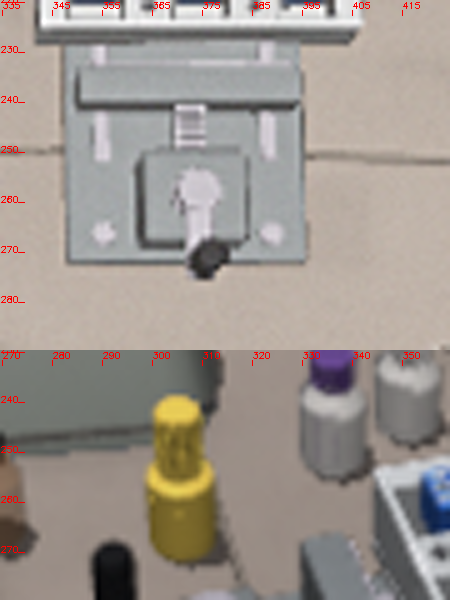

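The moves were refused because every row needs all six keys. The picture shows the knob unchanged, at about (376,269) in the top view. I'll resend with full rows.

```bash
python3 -m crank '[{"tx":-0.19,"ty":-0.18,"tz":0,"ax":0,"ay":0,"az":0},{"tx":-0.37,"ty":-0.35,"tz":0,"ax":0,"ay":0,"az":0},{"tx":-0.56,"ty":-0.53,"tz":0,"ax":0,"ay":0,"az":0},{"tx":-0.74,"ty":-0.7,"tz":0,"ax":0,"ay":0,"az":0},{"tx":-0.93,"ty":-0.88,"tz":0,"ax":0,"ay":0,"az":0},{"tx":-0.93,"ty":-0.88,"tz":0,"ax":0,"ay":0,"az":0},{"tx":-0.93,"ty":-0.88,"tz":0,"ax":0,"ay":0,"az":0}]' -0.3 20
python3 -m crank '[{"tx":-0.18,"ty":-0.17,"tz":0,"ax":0,"ay":0,"az":0.15},{"tx":-0.36,"ty":-0.34,"tz":0,"ax":0,"ay":0,"az":0.3},{"tx":-0.54,"ty":-0.5,"tz":0,"ax":0,"ay":0,"az":0.45},{"tx":-0.7,"ty":-0.7,"tz":0,"ax":0,"ay":0,"az":0.58},{"tx":-0.92,"ty":-0.88,"tz":0,"ax":0,"ay":0,"az":0.58},{"tx":-0.92,"ty":-0.88,"tz":0,"ax":0,"ay":0,"az":0.58},{"tx":-0.92,"ty":-0.88,"tz":0,"ax":0,"ay":0,"az":0.58}]'
python3 -c "
from h import *
st();to(.433,-.1726,.13);to(.433,-.1726,.088)
cv2.imwrite('pics/e.png',np.hstack([crop('top',335,220,90,70,4,0),crop('side',260,230,90,70,4,0)]))"
```

```text
t: 0.98
position: [0.3284, -0.3994, 0.2058]
tcp_rot: [[0.331, -0.944, 0.001], [-0.944, -0.331, 0.001], [-0.001, -0.001, -1.0]]
ft_force: [1.0, -1.5, 0.8]
finger_gap: 0.0506
t: 1.57
position: [0.4358, -0.162, 0.2066]
tcp_rot: [[0.039, -0.999, 0.002], [-0.999, -0.039, 0.002], [-0.002, -0.003, -1.0]]
ft_force: [-0.5, -0.0, 0.0]
finger_gap: 0.0329
1.57 [ 0.4358 -0.162   0.2066] [-0.5 -0.   0. ] 0.0329 yaw -87.77
shift [0.053 0.017 0.383] turn [-0.005  0.004  0.028]
shift [0.054 0.018 0.593] turn [-0.005  0.004  0.028]
```

```bash
python3 -m crank '[{"tx":0.054,"ty":0.018,"tz":0.1,"ax":0,"ay":0,"az":0.028},{"tx":0.054,"ty":0.018,"tz":0.2,"ax":0,"ay":0,"az":0.028},{"tx":0.054,"ty":0.018,"tz":0.3,"ax":0,"ay":0,"az":0.028},{"tx":0.054,"ty":0.018,"tz":0.4,"ax":0,"ay":0,"az":0.028},{"tx":0.054,"ty":0.018,"tz":0.5,"ax":0,"ay":0,"az":0.028},{"tx":0.054,"ty":0.018,"tz":0.593,"ax":0,"ay":0,"az":0.028},{"tx":0.054,"ty":0.018,"tz":0.593,"ax":0,"ay":0,"az":0.028},{"tx":0.054,"ty":0.018,"tz":0.593,"ax":0,"ay":0,"az":0.028}]'
python3 -m crank '[{"tx":0,"ty":0,"tz":0,"ax":0,"ay":0,"az":0},{"tx":0,"ty":0,"tz":0,"ax":0,"ay":0,"az":0},{"tx":0,"ty":0,"tz":0,"ax":0,"ay":0,"az":0},{"tx":0,"ty":0,"tz":0,"ax":0,"ay":0,"az":0},{"tx":0,"ty":0,"tz":0,"ax":0,"ay":0,"az":0},{"tx":0,"ty":0,"tz":0,"ax":0,"ay":0,"az":0}]' -1 20
python3 -c "
from h import *
st()
cv2.imwrite('pics/e.png',np.hstack([crop('top',335,220,90,70,4,0),crop('side',260,230,90,70,4,0)]))"
```

```text
t: 2.33
position: [0.431, -0.1764, 0.0875]
tcp_rot: [[0.022, -1.0, -0.0], [-1.0, -0.022, 0.002], [-0.002, 0.0, -1.0]]
ft_force: [0.0, 0.2, 0.9]
finger_gap: 0.033
t: 2.83
position: [0.4314, -0.1744, 0.0885]
tcp_rot: [[0.024, -1.0, 0.0], [-1.0, -0.024, 0.004], [-0.004, -0.001, -1.0]]
ft_force: [-1.3, 16.3, 5.9]
finger_gap: 0.0166
2.83 [ 0.4314 -0.1744  0.0885] [-1.3 16.3  5.9] 0.0166 yaw -88.64
```

View pics/e.png

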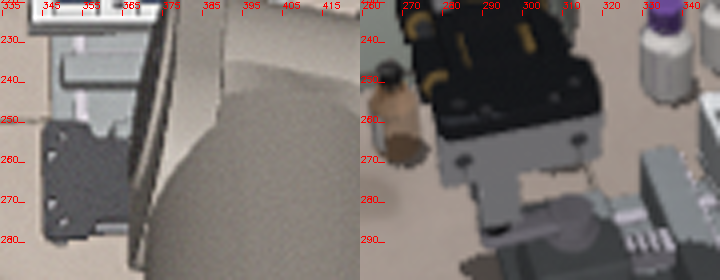

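The knob is held: gap 16.6 mm, fingers either side in the side view at about (292,280). Next I work out the circle.

```bash
cat >> h.py <<'E'
AX=np.array([.4712,-.1722]); YV=.0244
def circ(phis,ax=AX,z=.0885,r=.038):
    o=sensors.get_obs(); v=o["position"][:2]-ax
    th=np.arctan2(v[1],-v[0])+YV
    print("phi now",round(th%(2*np.pi),3),"r",np.linalg.norm(v).round(4)); st()
    for f in phis:
        t=np.array([*(ax+r*np.array([-np.cos(f-YV),np.sin(f-YV)])),z])
        print(round(f,2),(o["tcp_rot"].T@(t-o["position"])/.2).round(3))
E
python3 -c "
from h import *
circ([.0,.15,.35,.55,.75,.95,1.15,1.35,1.55])"
```

```text
phi now 6.253 r 0.0399
2.93 [ 0.4314 -0.1744  0.0885] [-2.2 16.4  5.7] 0.0168 yaw -88.64
0.0 [-0.006 -0.009  0.   ]
0.15 [-0.034 -0.011  0.   ]
0.35 [-0.071 -0.021  0.   ]
0.55 [-0.105 -0.037  0.   ]
0.75 [-0.136 -0.06   0.001]
0.95 [-0.161 -0.089  0.001]
1.15 [-0.18  -0.122  0.001]
1.35 [-0.192 -0.158  0.001]
1.55 [-0.196 -0.195  0.001]
```

```bash
python3 -m crank '[{"tx":-0.006,"ty":-0.009,"tz":0,"ax":0,"ay":0,"az":0},{"tx":-0.034,"ty":-0.011,"tz":0,"ax":0,"ay":0,"az":0},{"tx":-0.071,"ty":-0.021,"tz":0,"ax":0,"ay":0,"az":0},{"tx":-0.105,"ty":-0.037,"tz":0,"ax":0,"ay":0,"az":0},{"tx":-0.136,"ty":-0.06,"tz":0.001,"ax":0,"ay":0,"az":0},{"tx":-0.161,"ty":-0.089,"tz":0.001,"ax":0,"ay":0,"az":0},{"tx":-0.18,"ty":-0.122,"tz":0.001,"ax":0,"ay":0,"az":0},{"tx":-0.192,"ty":-0.158,"tz":0.001,"ax":0,"ay":0,"az":0},{"tx":-0.196,"ty":-0.195,"tz":0.001,"ax":0,"ay":0,"az":0}]'
python3 -c "
from h import *
circ([1.55,1.75,1.95,2.15,2.35,2.55,2.75,2.95,3.14])"
```

```text
t: 3.68
position: [0.4687, -0.133, 0.0888]
tcp_rot: [[0.025, -1.0, -0.001], [-1.0, -0.025, 0.005], [-0.005, 0.001, -1.0]]
ft_force: [-4.0, 4.9, -4.1]
finger_gap: 0.0163
phi now 1.532 r 0.0393
3.68 [ 0.4687 -0.133   0.0888] [-4.   4.9 -4.1] 0.0163 yaw -88.58
1.55 [ 0.006 -0.004  0.002]
1.75 [ 0.009 -0.042  0.002]
1.95 [ 0.02  -0.078  0.002]
2.15 [ 0.037 -0.112  0.001]
2.35 [ 0.061 -0.141  0.001]
2.55 [ 0.091 -0.165  0.001]
2.75 [ 0.124 -0.183  0.001]
2.95 [ 0.16  -0.194  0.001]
3.14 [ 0.196 -0.198  0.001]
```

```bash
python3 -m crank '[{"tx":0.003,"ty":-0.04,"tz":0.002,"ax":0,"ay":0,"az":0},{"tx":0.014,"ty":-0.078,"tz":0.002,"ax":0,"ay":0,"az":0},{"tx":0.031,"ty":-0.112,"tz":0.001,"ax":0,"ay":0,"az":0},{"tx":0.055,"ty":-0.141,"tz":0.001,"ax":0,"ay":0,"az":0},{"tx":0.085,"ty":-0.165,"tz":0.001,"ax":0,"ay":0,"az":0},{"tx":0.118,"ty":-0.183,"tz":0.001,"ax":0,"ay":0,"az":0},{"tx":0.154,"ty":-0.194,"tz":0.001,"ax":0,"ay":0,"az":0},{"tx":0.19,"ty":-0.198,"tz":0.001,"ax":0,"ay":0,"az":0}]'
python3 -c "
from h import *
circ([3.14,3.3,3.45,3.6,3.75,3.9,4.05,4.2,4.3],ax=np.array([.4712,-.1712]))"
```

```text
t: 4.35
position: [0.5078, -0.1705, 0.0885]
tcp_rot: [[0.024, -1.0, -0.004], [-1.0, -0.024, 0.005], [-0.005, 0.004, -1.0]]
ft_force: [-13.2, 3.8, 3.7]
finger_gap: 0.0166
phi now 3.147 r 0.0366
4.35 [ 0.5078 -0.1705  0.0885] [-13.2   3.8   3.7] 0.0166 yaw -88.61
3.14 [-0.001 -0.007  0.   ]
3.3 [ 0.029 -0.005  0.   ]
3.45 [ 0.057  0.002 -0.   ]
3.6 [ 0.083  0.013 -0.   ]
3.75 [ 0.108  0.027 -0.   ]
3.9 [ 0.13   0.045 -0.   ]
4.05 [ 0.149  0.066 -0.   ]
4.2 [ 0.165  0.09  -0.   ]
4.3 [ 0.173  0.107 -0.   ]
```

```bash
python3 -m crank '[{"tx":0.0,"ty":0.001,"tz":0,"ax":0,"ay":0,"az":0},{"tx":0.029,"ty":0.003,"tz":0,"ax":0,"ay":0,"az":0},{"tx":0.057,"ty":0.01,"tz":0,"ax":0,"ay":0,"az":0},{"tx":0.083,"ty":0.021,"tz":0,"ax":0,"ay":0,"az":0},{"tx":0.108,"ty":0.035,"tz":0,"ax":0,"ay":0,"az":0},{"tx":0.13,"ty":0.053,"tz":0,"ax":0,"ay":0,"az":0},{"tx":0.149,"ty":0.074,"tz":0,"ax":0,"ay":0,"az":0},{"tx":0.165,"ty":0.098,"tz":0,"ax":0,"ay":0,"az":0}]'
python3 -c "
from h import *
circ([4.2,4.3,4.4,4.45,4.5,4.55,4.6,4.65],ax=np.array([.4695,-.171]))"
```

```text
t: 5.02
position: [0.4893, -0.2034, 0.0887]
tcp_rot: [[0.025, -1.0, -0.004], [-1.0, -0.025, 0.006], [-0.006, 0.003, -1.0]]
ft_force: [-0.8, 8.5, -4.8]
finger_gap: 0.0166
phi now 4.187 r 0.0379
5.02 [ 0.4893 -0.2034  0.0887] [-0.8  8.5 -4.8] 0.0166 yaw -88.56
4.2 [0.001 0.002 0.001]
4.3 [0.01  0.019 0.001]
4.4 [0.017 0.037 0.001]
4.45 [0.019 0.046 0.001]
4.5 [0.022 0.055 0.001]
4.55 [0.023 0.064 0.001]
4.6 [0.025 0.074 0.001]
4.65 [0.025 0.083 0.001]
```

```bash
python3 -m crank '[{"tx":0.007,"ty":0.014,"tz":0,"ax":0,"ay":0,"az":0},{"tx":0.013,"ty":0.026,"tz":0,"ax":0,"ay":0,"az":0},{"tx":0.016,"ty":0.036,"tz":0,"ax":0,"ay":0,"az":0},{"tx":0.016,"ty":0.036,"tz":0,"ax":0,"ay":0,"az":0}]'
python3 -c "
from h import *
circ([4.4,4.45,4.5,4.55,4.6,4.65],ax=np.array([.4695,-.171]))"
```

```text
t: 5.35
position: [0.4823, -0.2066, 0.0889]
tcp_rot: [[0.025, -1.0, -0.003], [-1.0, -0.025, 0.006], [-0.006, 0.003, -1.0]]
ft_force: [-0.4, 3.5, -8.7]
finger_gap: 0.0165
phi now 4.391 r 0.0378
5.35 [ 0.4823 -0.2066  0.0889] [-0.4  3.5 -8.7] 0.0165 yaw -88.55
4.4 [0.001 0.001 0.002]
4.45 [0.004 0.01  0.002]
4.5 [0.006 0.02  0.002]
4.55 [0.008 0.029 0.002]
4.6 [0.009 0.038 0.002]
4.65 [0.01  0.048 0.002]
```

```bash
python3 -m crank '[{"tx":0.003,"ty":0.01,"tz":0,"ax":0,"ay":0,"az":0},{"tx":0.003,"ty":0.01,"tz":0,"ax":0,"ay":0,"az":0},{"tx":0.003,"ty":0.01,"tz":0,"ax":0,"ay":0,"az":0}]'
python3 -m crank '[{"tx":0.001,"ty":0.007,"tz":0,"ax":0,"ay":0,"az":0},{"tx":0.001,"ty":0.01,"tz":0,"ax":0,"ay":0,"az":0},{"tx":0.001,"ty":0.01,"tz":0,"ax":0,"ay":0,"az":0}]'
python3 -c "
from h import *
circ([4.5,4.55,4.6,4.65,4.7],ax=np.array([.4695,-.171]))"
```

```text
t: 5.6
position: [0.4811, -0.207, 0.0889]
tcp_rot: [[0.026, -1.0, -0.002], [-1.0, -0.026, 0.006], [-0.006, 0.002, -1.0]]
ft_force: [4.1, 4.1, -12.3]
finger_gap: 0.0168
t: 5.85
position: [0.4807, -0.207, 0.0891]
tcp_rot: [[0.027, -1.0, 0.001], [-1.0, -0.027, 0.006], [-0.006, -0.001, -1.0]]
ft_force: [9.2, 3.8, -16.7]
finger_gap: 0.0163
phi now 4.436 r 0.0377
5.85 [ 0.4807 -0.207   0.0891] [  9.2   3.8 -16.7] 0.0163 yaw -88.47
4.5 [0.005 0.011 0.003]
4.55 [0.006 0.021 0.003]
4.6 [0.008 0.03  0.003]
4.65 [0.008 0.04  0.003]
4.7 [0.009 0.049 0.003]
```

```bash
python3 -m crank '[{"tx":0.001,"ty":0.006,"tz":0.004,"ax":0,"ay":0,"az":0},{"tx":0.001,"ty":0.008,"tz":0.004,"ax":0,"ay":0,"az":0},{"tx":0.001,"ty":0.008,"tz":0.004,"ax":0,"ay":0,"az":0}]'
```

```text
t: 6.1
position: [0.4808, -0.2069, 0.0889]
tcp_rot: [[0.027, -1.0, 0.004], [-1.0, -0.027, 0.006], [-0.006, -0.004, -1.0]]
ft_force: [7.6, 3.7, -8.9]
finger_gap: 0.0166
```

```bash
python3 -m crank '[{"tx":0.001,"ty":0.007,"tz":0.002,"ax":0,"ay":0,"az":0},{"tx":0.001,"ty":0.013,"tz":0.002,"ax":0,"ay":0,"az":0},{"tx":0.001,"ty":0.013,"tz":0.002,"ax":0,"ay":0,"az":0},{"tx":0.001,"ty":0.013,"tz":0.002,"ax":0,"ay":0,"az":0}]'
```

```text
t: 6.43
position: [0.4804, -0.2071, 0.0891]
tcp_rot: [[0.028, -1.0, 0.008], [-1.0, -0.028, 0.006], [-0.006, -0.008, -1.0]]
ft_force: [11.1, 4.4, -14.3]
finger_gap: 0.0166
```

```bash
python3 -m crank '[{"tx":0,"ty":0,"tz":0,"ax":0,"ay":0,"az":0},{"tx":0,"ty":0,"tz":0,"ax":0,"ay":0,"az":0},{"tx":0,"ty":0,"tz":0,"ax":0,"ay":0,"az":0},{"tx":0,"ty":0,"tz":-0.1,"ax":0,"ay":0,"az":0},{"tx":0,"ty":0,"tz":-0.25,"ax":0,"ay":0,"az":0},{"tx":0,"ty":0,"tz":-0.4,"ax":0,"ay":0,"az":0},{"tx":0,"ty":0,"tz":-0.55,"ax":0,"ay":0,"az":0}]' -0.3 20
python3 -m crank '[{"tx":0.2,"ty":0,"tz":0,"ax":0,"ay":0,"az":0},{"tx":0.4,"ty":0,"tz":0,"ax":0,"ay":0,"az":0},{"tx":0.6,"ty":0,"tz":0,"ax":0,"ay":0,"az":0},{"tx":0.8,"ty":0,"tz":0,"ax":0,"ay":0,"az":0},{"tx":1,"ty":0,"tz":0,"ax":0,"ay":0,"az":0},{"tx":1,"ty":0,"tz":0,"ax":0,"ay":0,"az":0}]'
python3 -c "
from h import *
st()
cv2.imwrite('pics/f.png',np.vstack([crop('top',335,180,130,100,5,0),crop('side',285,235,130,50,5,0)]))
cv2.imwrite('pics/f2.png',crop('side',285,235,140,105,5.6,0))"
```

```text
t: 7.02
position: [0.4792, -0.208, 0.2006]
tcp_rot: [[0.028, -1.0, 0.008], [-1.0, -0.028, 0.006], [-0.005, -0.008, -1.0]]
ft_force: [0.4, -0.3, 0.1]
finger_gap: 0.0327
t: 7.52
position: [0.4823, -0.4162, 0.1993]
tcp_rot: [[0.02, -1.0, 0.007], [-1.0, -0.02, 0.002], [-0.002, -0.007, -1.0]]
ft_force: [-1.2, -0.2, -0.2]
finger_gap: 0.0332
7.52 [ 0.4823 -0.4162  0.1993] [-1.2 -0.2 -0.2] 0.0332 yaw -88.84
```

View pics/f.png

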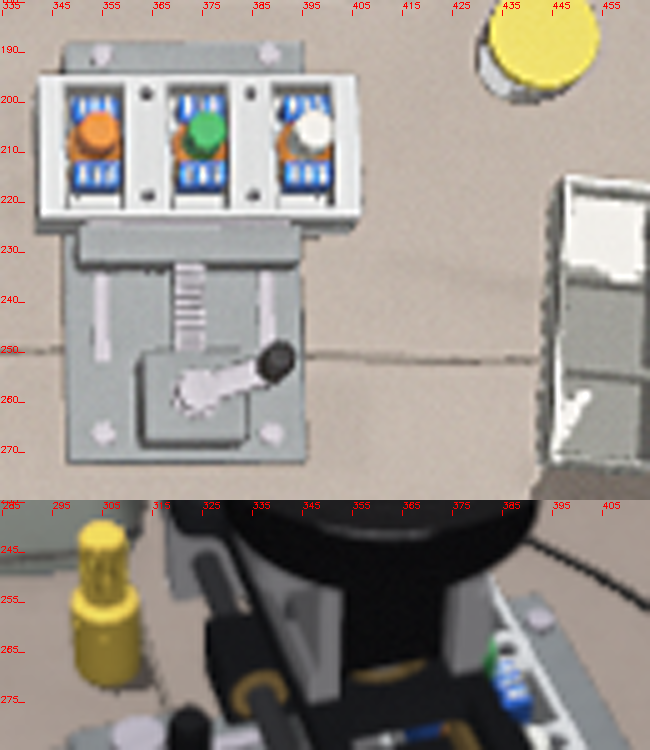

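The block is clamped between moving and fixed jaws. Caps in the top view are at orange (354,206), green (376,206) and white (397,206). The yellow look-alike stays apart, so green is vial1.

```bash
python3 -c "
from h import *
for p in((314,131),(207,131),(98,133)): print(back('top',(335+p[0]/5-.5,180+p[1]/5-.5),.096).round(4))
for p in((347,152),(229,153),(110,151)): print(back('top',(335+p[0]/5.5-.5,180+p[1]/5.5-.5),.096).round(4))
to(.603,-.2295,.199);to(.603,-.2295,.12);to(.603,-.2295,.074)"
```

```text
[ 0.6045 -0.229   0.096 ]
[ 0.6032 -0.1734  0.096 ]
[ 0.6008 -0.1168  0.096 ]
[ 0.6007 -0.2297  0.096 ]
[ 0.5989 -0.174   0.096 ]
[ 0.5985 -0.1178  0.096 ]
shift [-0.876 -0.616  0.012] turn [-0.015  0.011  0.005]
shift [-0.874 -0.613  0.407] turn [-0.015  0.011  0.005]
shift [-0.873 -0.612  0.637] turn [-0.015  0.011  0.005]
```

```bash
python3 -m crank '[{"tx":-0.18,"ty":-0.12,"tz":0.01,"ax":-0.015,"ay":0.011,"az":0.005},{"tx":-0.35,"ty":-0.25,"tz":0.01,"ax":-0.015,"ay":0.011,"az":0.005},{"tx":-0.53,"ty":-0.37,"tz":0.01,"ax":-0.015,"ay":0.011,"az":0.005},{"tx":-0.7,"ty":-0.5,"tz":0.01,"ax":-0.015,"ay":0.011,"az":0.005},{"tx":-0.876,"ty":-0.616,"tz":0.01,"ax":-0.015,"ay":0.011,"az":0.005},{"tx":-0.876,"ty":-0.616,"tz":0.01,"ax":-0.015,"ay":0.011,"az":0.005},{"tx":-0.876,"ty":-0.616,"tz":0.1,"ax":-0.015,"ay":0.011,"az":0.005},{"tx":-0.876,"ty":-0.616,"tz":0.25,"ax":-0.015,"ay":0.011,"az":0.005},{"tx":-0.876,"ty":-0.616,"tz":0.38,"ax":-0.015,"ay":0.011,"az":0.005},{"tx":-0.876,"ty":-0.616,"tz":0.38,"ax":-0.015,"ay":0.011,"az":0.005}]'
python3 -c "
from h import *
to(.6035,-.229,.074)"
```

```text
t: 8.5
position: [0.6008, -0.2269, 0.121]
tcp_rot: [[0.027, -1.0, -0.006], [-1.0, -0.027, 0.002], [-0.002, 0.006, -1.0]]
ft_force: [-0.6, 0.3, -1.2]
finger_gap: 0.0334
shift [ 0.011 -0.015  0.235] turn [0.012 0.004 0.004]
```

```bash
python3 -m crank '[{"tx":0.011,"ty":-0.015,"tz":0.04,"ax":0.012,"ay":0.004,"az":0.004},{"tx":0.011,"ty":-0.015,"tz":0.1,"ax":0.012,"ay":0.004,"az":0.004},{"tx":0.011,"ty":-0.015,"tz":0.17,"ax":0.012,"ay":0.004,"az":0.004},{"tx":0.011,"ty":-0.015,"tz":0.235,"ax":0.012,"ay":0.004,"az":0.004},{"tx":0.011,"ty":-0.015,"tz":0.235,"ax":0.012,"ay":0.004,"az":0.004},{"tx":0.011,"ty":-0.015,"tz":0.235,"ax":0.012,"ay":0.004,"az":0.004}]'
python3 -c "
from h import *
st()
cv2.imwrite('pics/g.png',crop('side',320,215,110,100,6,0))"
```

```text
t: 9.0
position: [0.6035, -0.2288, 0.0738]
tcp_rot: [[0.025, -1.0, -0.0], [-1.0, -0.025, 0.0], [-0.0, 0.0, -1.0]]
ft_force: [0.5, 0.7, 0.2]
finger_gap: 0.0329
9.0 [ 0.6035 -0.2288  0.0738] [0.5 0.7 0.2] 0.0329 yaw -88.59
```

View pics/g.png

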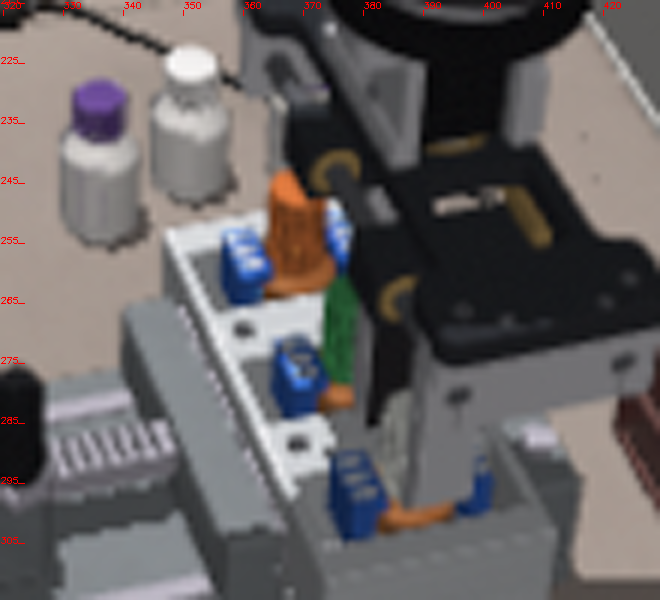

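Fingers straddle the white cap at about (393,290). Now I close and rock.

```bash
python3 -m crank '[{"tx":0,"ty":0,"tz":0,"ax":0,"ay":0,"az":0},{"tx":0,"ty":0,"tz":0,"ax":0,"ay":0,"az":0},{"tx":0,"ty":0,"tz":0,"ax":0,"ay":0,"az":0},{"tx":0,"ty":0,"tz":0,"ax":0,"ay":0,"az":0},{"tx":0,"ty":0,"tz":0,"ax":0,"ay":0,"az":0},{"tx":0,"ty":0,"tz":0,"ax":0,"ay":0,"az":0}]' -1 20
python3 -m crank '[{"tx":0,"ty":0.015,"tz":0,"ax":0.1,"ay":0,"az":0},{"tx":0,"ty":0.03,"tz":0.002,"ax":0.2,"ay":0,"az":0},{"tx":0,"ty":0.045,"tz":0.004,"ax":0.31,"ay":0,"az":0},{"tx":0,"ty":0.062,"tz":0.006,"ax":0.42,"ay":0,"az":0},{"tx":0,"ty":0.062,"tz":0.006,"ax":0.42,"ay":0,"az":0},{"tx":0,"ty":0.062,"tz":0.006,"ax":0.42,"ay":0,"az":0}]'
python3 -c "
from h import *
st();to(.6035,-.229,.074)
cv2.imwrite('pics/h.png',crop('side',320,215,110,100,6,0))"
```

```text
t: 9.55
position: [0.6044, -0.229, 0.0752]
tcp_rot: [[0.025, -1.0, 0.002], [-1.0, -0.025, -0.0], [0.0, -0.002, -1.0]]
ft_force: [0.2, 0.1, 6.5]
finger_gap: 0.0197
t: 10.05
position: [0.593, -0.2299, 0.0758]
tcp_rot: [[0.024, -0.974, 0.224], [-1.0, -0.024, 0.004], [0.001, -0.224, -0.975]]
ft_force: [0.6, 1.0, 10.2]
finger_gap: 0.0198
10.05 [ 0.593  -0.2299  0.0758] [ 0.6  1.  10.2] 0.0198 yaw -88.63
shift [-0.003 -0.049  0.021] turn [-0.431 -0.003 -0.001]
```

View pics/h.png

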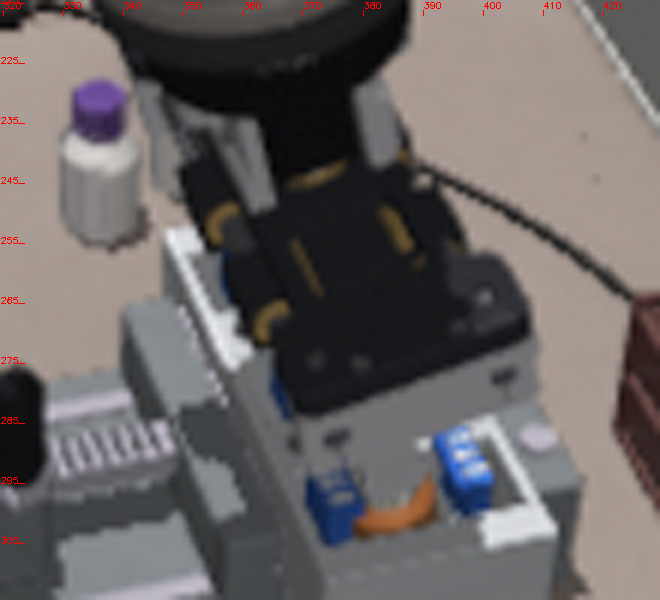

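The gripper and vial lean 0.226 rad and the front shoe at about (373,300) has moved outward. Next the other side.

```bash
python3 -m crank '[{"tx":0,"ty":-0.012,"tz":0.005,"ax":-0.11,"ay":0,"az":0},{"tx":0,"ty":-0.025,"tz":0.01,"ax":-0.22,"ay":0,"az":0},{"tx":0,"ty":-0.037,"tz":0.015,"ax":-0.33,"ay":0,"az":0},{"tx":0,"ty":-0.05,"tz":0.02,"ax":-0.43,"ay":0,"az":0},{"tx":0,"ty":-0.05,"tz":0.02,"ax":-0.43,"ay":0,"az":0}]'
python3 -m crank '[{"tx":0,"ty":-0.015,"tz":0,"ax":-0.1,"ay":0,"az":0},{"tx":0,"ty":-0.03,"tz":0.002,"ax":-0.2,"ay":0,"az":0},{"tx":0,"ty":-0.045,"tz":0.004,"ax":-0.31,"ay":0,"az":0},{"tx":0,"ty":-0.062,"tz":0.006,"ax":-0.42,"ay":0,"az":0},{"tx":0,"ty":-0.062,"tz":0.006,"ax":-0.42,"ay":0,"az":0},{"tx":0,"ty":-0.062,"tz":0.006,"ax":-0.42,"ay":0,"az":0}]'
python3 -c "
from h import *
st();to(.6035,-.229,.074)"
```

```text
t: 10.52
position: [0.6056, -0.2288, 0.0745]
tcp_rot: [[0.026, -1.0, -0.002], [-1.0, -0.026, -0.002], [0.002, 0.003, -1.0]]
ft_force: [-5.5, 1.2, 14.1]
finger_gap: 0.0193
t: 11.02
position: [0.619, -0.2282, 0.0745]
tcp_rot: [[0.026, -0.975, -0.22], [-1.0, -0.025, -0.008], [0.002, 0.22, -0.975]]
ft_force: [-2.8, 1.4, 17.7]
finger_gap: 0.0198
11.02 [ 0.619  -0.2282  0.0745] [-2.8  1.4 17.7] 0.0198 yaw -88.48
shift [0.002 0.075 0.02 ] turn [ 0.425 -0.004  0.004]
```

```bash
python3 -m crank '[{"tx":0,"ty":0.018,"tz":0.003,"ax":0.11,"ay":0,"az":0},{"tx":0,"ty":0.036,"tz":0.006,"ax":0.22,"ay":0,"az":0},{"tx":0,"ty":0.05,"tz":0.01,"ax":0.33,"ay":0,"az":0},{"tx":0.002,"ty":0.066,"tz":0.014,"ax":0.425,"ay":0,"az":0.004},{"tx":0.002,"ty":0.066,"tz":0.014,"ax":0.425,"ay":0,"az":0.004}]'
python3 -m crank '[{"tx":0,"ty":0,"tz":-0.02,"ax":0,"ay":0,"az":0},{"tx":0,"ty":0,"tz":-0.04,"ax":0,"ay":0,"az":0},{"tx":0,"ty":0,"tz":-0.06,"ax":0,"ay":0,"az":0},{"tx":0,"ty":0,"tz":-0.08,"ax":0,"ay":0,"az":0}]'
python3 -c "
from h import *
st();to(.605,-.2285,.2)
cv2.imwrite('pics/i.png',crop('side',320,215,110,100,6,0))"
```

```text
t: 11.43
position: [0.6042, -0.2294, 0.0753]
tcp_rot: [[0.023, -1.0, 0.003], [-1.0, -0.023, -0.002], [0.002, -0.003, -1.0]]
ft_force: [3.1, 0.8, -1.4]
finger_gap: 0.0192
t: 11.77
position: [0.6045, -0.2292, 0.0916]
tcp_rot: [[0.023, -1.0, 0.002], [-1.0, -0.023, -0.002], [0.002, -0.002, -1.0]]
ft_force: [0.2, -0.2, -0.8]
finger_gap: 0.0195
11.77 [ 0.6045 -0.2292  0.0916] [ 0.2 -0.2 -0.8] 0.0195 yaw -88.65
shift [-0.002 -0.003 -0.542] turn [-0.004 -0.004 -0.002]
```

Released freely: it's up 16 mm at weight load only. I'll lift further, then check the carrier before placing.

```bash
python3 -m crank '[{"tx":0,"ty":0,"tz":-0.14,"ax":0,"ay":0,"az":0},{"tx":0,"ty":0,"tz":-0.28,"ax":0,"ay":0,"az":0},{"tx":0,"ty":0,"tz":-0.41,"ax":0,"ay":0,"az":0},{"tx":0,"ty":0,"tz":-0.54,"ax":0,"ay":0,"az":0},{"tx":0,"ty":0,"tz":-0.54,"ax":0,"ay":0,"az":0}]'
python3 -c "
from h import *
st();to(.566,-.401,.19)
C=np.array([.517,-.3978]);u=np.array([.997,-.078]);v=np.array([.078,.997])
P=[[*(C+a*.078*u+b*.029*v),.036] for a in(-1,1) for b in(-1,1)]+[[*(C+a*.0507*u),.004] for a in(-1,0,1)]
cv2.imwrite('pics/i.png',np.hstack([crop('side',310,240,120,190,3.1,0,P),crop('top',335,180,150,105,2.8,0,P)[:,:].copy() if 0 else cv2.copyMakeBorder(crop('top',335,180,145,105,2.9,0,P),0,589-304,0,0,cv2.BORDER_CONSTANT)]))"
```

```text
t: 12.23
position: [0.6069, -0.2297, 0.2058]
tcp_rot: [[0.023, -1.0, 0.009], [-1.0, -0.023, -0.004], [0.005, -0.009, -1.0]]
ft_force: [0.9, 0.0, -1.4]
finger_gap: 0.0195
12.23 [ 0.6069 -0.2297  0.2058] [ 0.9  0.  -1.4] 0.0195 yaw -88.67
shift [0.851 0.225 0.081] turn [-0.017 -0.009 -0.002]
```

View pics/i.png

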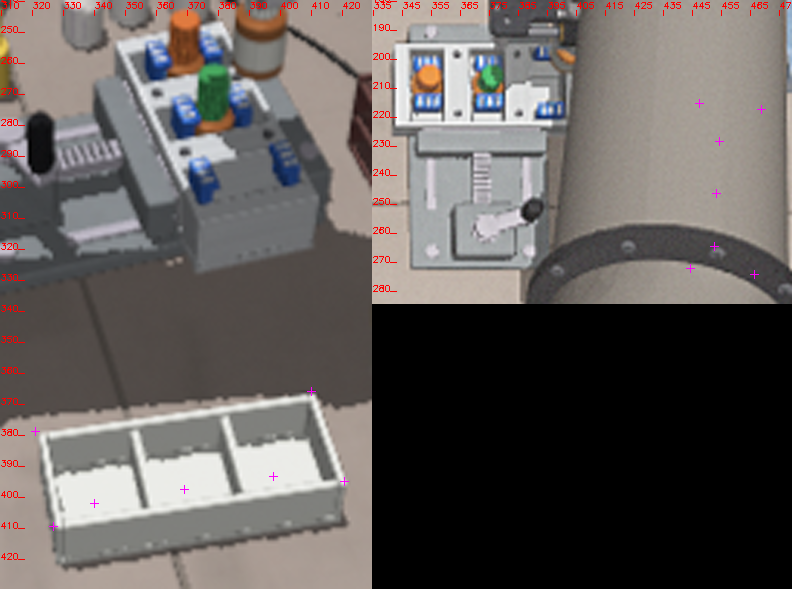

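The carrier hasn't moved: floor centres lie at side (337,402), (365,398) and (394,393). The white vial hangs clear at about (393,255), and well 0's shoes are spread.

```bash
python3 -m crank '[{"tx":0.14,"ty":0.04,"tz":0.01,"ax":-0.017,"ay":-0.009,"az":0},{"tx":0.28,"ty":0.08,"tz":0.02,"ax":-0.017,"ay":-0.009,"az":0},{"tx":0.43,"ty":0.12,"tz":0.04,"ax":-0.017,"ay":-0.009,"az":0},{"tx":0.57,"ty":0.15,"tz":0.06,"ax":-0.017,"ay":-0.009,"az":0},{"tx":0.71,"ty":0.19,"tz":0.08,"ax":-0.017,"ay":-0.009,"az":0},{"tx":0.855,"ty":0.224,"tz":0.1,"ax":-0.017,"ay":-0.009,"az":0},{"tx":0.855,"ty":0.224,"tz":0.3,"ax":-0.017,"ay":-0.009,"az":0},{"tx":0.855,"ty":0.224,"tz":0.45,"ax":-0.017,"ay":-0.009,"az":0},{"tx":0.855,"ty":0.224,"tz":0.45,"ax":-0.017,"ay":-0.009,"az":0}]'
python3 -c "
from h import *
st();to(.5665,-.402,.0615)
P=[[.5665,-.402,.004]]
cv2.imwrite('pics/j.png',crop('side',310,280,130,140,4.2,0,P))"
```

```text
t: 13.08
position: [0.5608, -0.3997, 0.1039]
tcp_rot: [[0.023, -1.0, -0.014], [-1.0, -0.023, 0.007], [-0.007, 0.014, -1.0]]
ft_force: [-0.9, 1.1, -1.4]
finger_gap: 0.0195
13.08 [ 0.5608 -0.3997  0.1039] [-0.9  1.1 -1.4] 0.0195 yaw -88.69
shift [ 0.014 -0.031  0.211] turn [ 0.026  0.014 -0.003]
```

View pics/j.png

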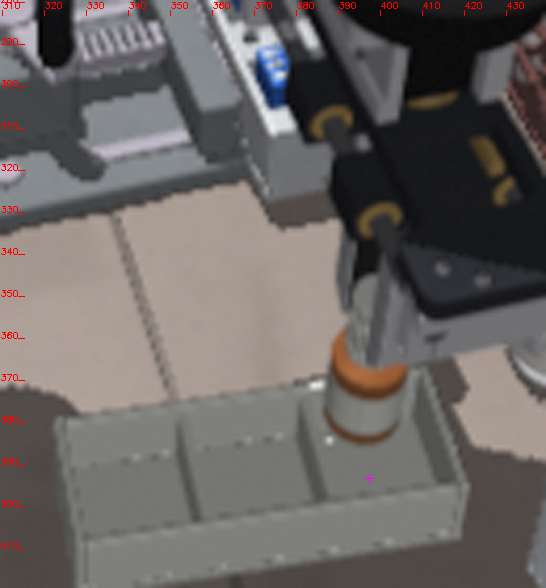

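```bash
python3 -m crank '[{"tx":0.014,"ty":-0.031,"tz":0.02,"ax":0.026,"ay":0.014,"az":0},{"tx":0.014,"ty":-0.031,"tz":0.07,"ax":0.026,"ay":0.014,"az":0},{"tx":0.014,"ty":-0.031,"tz":0.13,"ax":0.026,"ay":0.014,"az":0},{"tx":0.014,"ty":-0.031,"tz":0.18,"ax":0.026,"ay":0.014,"az":0},{"tx":0.014,"ty":-0.031,"tz":0.212,"ax":0.026,"ay":0.014,"az":0},{"tx":0.014,"ty":-0.031,"tz":0.212,"ax":0.026,"ay":0.014,"az":0},{"tx":0.014,"ty":-0.031,"tz":0.212,"ax":0.026,"ay":0.014,"az":0}]'
```

```text
t: 13.72
position: [0.5681, -0.4023, 0.0647]
tcp_rot: [[0.024, -1.0, 0.002], [-1.0, -0.024, -0.001], [0.001, -0.002, -1.0]]
ft_force: [-0.2, -0.2, -0.1]
finger_gap: 0.0195
```

```bash
python3 -m crank '[{"tx":0,"ty":0.007,"tz":0.012,"ax":0,"ay":0,"az":0},{"tx":0,"ty":0.007,"tz":0.025,"ax":0,"ay":0,"az":0},{"tx":0,"ty":0.007,"tz":0.025,"ax":0,"ay":0,"az":0},{"tx":0,"ty":0.007,"tz":0.025,"ax":0,"ay":0,"az":0}]'
```

```text
t: 14.05
position: [0.5667, -0.4023, 0.0598]
tcp_rot: [[0.024, -1.0, 0.002], [-1.0, -0.024, -0.001], [0.001, -0.002, -1.0]]
ft_force: [-0.2, -0.9, -0.4]
finger_gap: 0.0194
```

Now I release, rise and move back over the green vial.

```bash
python3 -m crank '[{"tx":0,"ty":0,"tz":0.004,"ax":0,"ay":0,"az":0},{"tx":0,"ty":0,"tz":0.004,"ax":0,"ay":0,"az":0},{"tx":0,"ty":0,"tz":0.004,"ax":0,"ay":0,"az":0},{"tx":0,"ty":0,"tz":0,"ax":0,"ay":0,"az":0},{"tx":0,"ty":0,"tz":-0.1,"ax":0,"ay":0,"az":0},{"tx":0,"ty":0,"tz":-0.25,"ax":0,"ay":0,"az":0},{"tx":0,"ty":0,"tz":-0.4,"ax":0,"ay":0,"az":0},{"tx":0,"ty":0,"tz":-0.5,"ax":0,"ay":0,"az":0},{"tx":0,"ty":0,"tz":-0.5,"ax":0,"ay":0,"az":0}]' -0.3 20
python3 -c "
from h import *
st();to(.604,-.173,.16)
cv2.imwrite('pics/k.png',crop('side',310,340,130,80,5,0))"
```

```text
t: 14.8
position: [0.5685, -0.4035, 0.165]
tcp_rot: [[0.023, -1.0, 0.008], [-1.0, -0.023, -0.005], [0.005, -0.008, -1.0]]
ft_force: [0.6, 0.1, -0.2]
finger_gap: 0.033
14.8 [ 0.5685 -0.4035  0.165 ] [ 0.6  0.1 -0.2] 0.033 yaw -88.66
shift [-1.148 -0.204  0.021] turn [-0.015 -0.009 -0.002]
```

View pics/k.png

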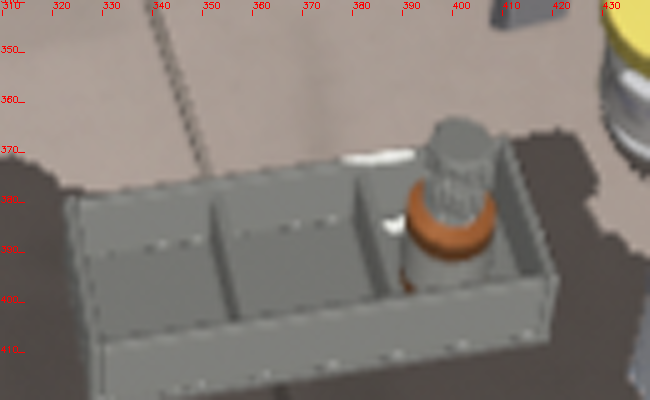

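White vial stands upright in the end place, side (398,385).

```bash
python3 -m crank '[{"tx":-0.2,"ty":-0.04,"tz":0.01,"ax":-0.015,"ay":-0.009,"az":0},{"tx":-0.4,"ty":-0.08,"tz":0.01,"ax":-0.015,"ay":-0.009,"az":0},{"tx":-0.6,"ty":-0.12,"tz":0.02,"ax":-0.015,"ay":-0.009,"az":0},{"tx":-0.8,"ty":-0.16,"tz":0.02,"ax":-0.015,"ay":-0.009,"az":0},{"tx":-1,"ty":-0.2,"tz":0.02,"ax":-0.015,"ay":-0.009,"az":0},{"tx":-1,"ty":-0.2,"tz":0.02,"ax":-0.015,"ay":-0.009,"az":0}]'
python3 -c "
from h import *
st();to(.6035,-.173,.12)"
```

```text
t: 15.35
position: [0.6044, -0.1923, 0.1572]
tcp_rot: [[0.033, -0.999, -0.003], [-0.999, -0.033, 0.005], [-0.005, 0.002, -1.0]]
ft_force: [-0.0, 0.8, -0.2]
finger_gap: 0.0331
15.35 [ 0.6044 -0.1923  0.1572] [-0.   0.8 -0.2] 0.0331 yaw -88.11
shift [-0.095  0.001  0.187] turn [0.005 0.01  0.016]
```

```bash
python3 -m crank '[{"tx":-0.05,"ty":0.001,"tz":0.03,"ax":0.005,"ay":0.01,"az":0.016},{"tx":-0.095,"ty":0.001,"tz":0.1,"ax":0.005,"ay":0.01,"az":0.016},{"tx":-0.095,"ty":0.001,"tz":0.187,"ax":0.005,"ay":0.01,"az":0.016},{"tx":-0.095,"ty":0.001,"tz":0.187,"ax":0.005,"ay":0.01,"az":0.016},{"tx":-0.095,"ty":0.001,"tz":0.187,"ax":0.005,"ay":0.01,"az":0.016}]'
python3 -c "
from h import *
to(.6035,-.173,.0745)"
```

```text
t: 15.77
position: [0.6026, -0.1732, 0.1188]
tcp_rot: [[0.025, -1.0, -0.002], [-1.0, -0.025, 0.0], [-0.0, 0.002, -1.0]]
ft_force: [-0.2, 0.0, 0.5]
finger_gap: 0.033
shift [-0.001 -0.005  0.222] turn [0.004 0.001 0.   ]
```

```bash
python3 -m crank '[{"tx":-0.001,"ty":-0.005,"tz":0.04,"ax":0.004,"ay":0,"az":0},{"tx":-0.001,"ty":-0.005,"tz":0.1,"ax":0.004,"ay":0,"az":0},{"tx":-0.001,"ty":-0.005,"tz":0.17,"ax":0.004,"ay":0,"az":0},{"tx":-0.001,"ty":-0.005,"tz":0.222,"ax":0.004,"ay":0,"az":0},{"tx":-0.001,"ty":-0.005,"tz":0.222,"ax":0.004,"ay":0,"az":0},{"tx":-0.001,"ty":-0.005,"tz":0.222,"ax":0.004,"ay":0,"az":0}]'
python3 -m crank '[{"tx":0,"ty":0,"tz":0,"ax":0,"ay":0,"az":0},{"tx":0,"ty":0,"tz":0,"ax":0,"ay":0,"az":0},{"tx":0,"ty":0,"tz":0,"ax":0,"ay":0,"az":0},{"tx":0,"ty":0,"tz":0,"ax":0,"ay":0,"az":0},{"tx":0,"ty":0,"tz":0,"ax":0,"ay":0,"az":0},{"tx":0,"ty":0,"tz":0,"ax":0,"ay":0,"az":0}]' -1 20
python3 -m crank '[{"tx":0,"ty":0.015,"tz":0,"ax":0.1,"ay":0,"az":0},{"tx":0,"ty":0.03,"tz":0.002,"ax":0.2,"ay":0,"az":0},{"tx":0,"ty":0.045,"tz":0.004,"ax":0.31,"ay":0,"az":0},{"tx":0,"ty":0.062,"tz":0.006,"ax":0.42,"ay":0,"az":0},{"tx":0,"ty":0.062,"tz":0.006,"ax":0.42,"ay":0,"az":0},{"tx":0,"ty":0.062,"tz":0.006,"ax":0.42,"ay":0,"az":0}]'
python3 -c "
from h import *
st();to(.6035,-.173,.0745)"
```

```text
t: 16.27
position: [0.6031, -0.173, 0.0738]
tcp_rot: [[0.025, -1.0, -0.001], [-1.0, -0.025, 0.001], [-0.001, 0.001, -1.0]]
ft_force: [-0.5, -0.2, 1.1]
finger_gap: 0.0333
t: 16.77
position: [0.6034, -0.1732, 0.0742]
tcp_rot: [[0.024, -1.0, -0.001], [-1.0, -0.024, 0.001], [-0.001, 0.001, -1.0]]
ft_force: [0.5, -0.7, 6.0]
finger_gap: 0.0189
t: 17.27
position: [0.5922, -0.1737, 0.0749]
tcp_rot: [[0.024, -0.975, 0.222], [-1.0, -0.023, 0.005], [0.0, -0.222, -0.975]]
ft_force: [1.3, 0.9, 11.6]
finger_gap: 0.0192
17.27 [ 0.5922 -0.1737  0.0749] [ 1.3  0.9 11.6] 0.0192 yaw -88.62
shift [-0.002 -0.055  0.014] turn [-0.427 -0.001 -0.001]
```

```bash
python3 -m crank '[{"tx":0,"ty":-0.013,"tz":0.003,"ax":-0.11,"ay":0,"az":0},{"tx":0,"ty":-0.026,"tz":0.006,"ax":-0.22,"ay":0,"az":0},{"tx":0,"ty":-0.04,"tz":0.01,"ax":-0.33,"ay":0,"az":0},{"tx":0,"ty":-0.055,"tz":0.014,"ax":-0.427,"ay":0,"az":0},{"tx":0,"ty":-0.055,"tz":0.014,"ax":-0.427,"ay":0,"az":0}]'
python3 -m crank '[{"tx":0,"ty":-0.015,"tz":0,"ax":-0.1,"ay":0,"az":0},{"tx":0,"ty":-0.03,"tz":0.002,"ax":-0.2,"ay":0,"az":0},{"tx":0,"ty":-0.045,"tz":0.004,"ax":-0.31,"ay":0,"az":0},{"tx":0,"ty":-0.062,"tz":0.006,"ax":-0.42,"ay":0,"az":0},{"tx":0,"ty":-0.062,"tz":0.006,"ax":-0.42,"ay":0,"az":0},{"tx":0,"ty":-0.062,"tz":0.006,"ax":-0.42,"ay":0,"az":0}]'
python3 -c "
from h import *
st();to(.6035,-.173,.075)"
```

```text
t: 17.68
position: [0.6047, -0.1727, 0.0743]
tcp_rot: [[0.025, -1.0, -0.003], [-1.0, -0.025, -0.0], [-0.0, 0.003, -1.0]]
ft_force: [-3.6, 1.1, 1.2]
finger_gap: 0.0197
t: 18.18
position: [0.6176, -0.1723, 0.0738]
tcp_rot: [[0.026, -0.975, -0.219], [-1.0, -0.025, -0.006], [-0.0, 0.219, -0.976]]
ft_force: [-3.2, -0.0, 16.4]
finger_gap: 0.0194
18.18 [ 0.6176 -0.1723  0.0738] [-3.2 -0.  16.4] 0.0194 yaw -88.53
shift [0.002 0.07  0.01 ] turn [ 0.422 -0.     0.002]
```

```bash
python3 -m crank '[{"tx":0,"ty":0.018,"tz":0.003,"ax":0.11,"ay":0,"az":0},{"tx":0,"ty":0.036,"tz":0.005,"ax":0.22,"ay":0,"az":0},{"tx":0,"ty":0.052,"tz":0.007,"ax":0.33,"ay":0,"az":0},{"tx":0.002,"ty":0.068,"tz":0.01,"ax":0.422,"ay":0,"az":0.002},{"tx":0.002,"ty":0.068,"tz":0.01,"ax":0.422,"ay":0,"az":0.002}]'
python3 -m crank '[{"tx":0,"ty":0,"tz":-0.02,"ax":0,"ay":0,"az":0},{"tx":0,"ty":0,"tz":-0.04,"ax":0,"ay":0,"az":0},{"tx":0,"ty":0,"tz":-0.06,"ax":0,"ay":0,"az":0},{"tx":0,"ty":0,"tz":-0.08,"ax":0,"ay":0,"az":0}]'
python3 -c "
from h import *
st()"
```

```text
t: 18.6
position: [0.6024, -0.1734, 0.0755]
tcp_rot: [[0.023, -1.0, 0.004], [-1.0, -0.023, -0.0], [0.0, -0.004, -1.0]]
ft_force: [2.4, 0.9, -1.8]
finger_gap: 0.0196
t: 18.93
position: [0.6026, -0.1734, 0.0917]
tcp_rot: [[0.024, -1.0, 0.004], [-1.0, -0.024, -0.0], [0.0, -0.004, -1.0]]
ft_force: [0.3, 0.1, -0.7]
finger_gap: 0.0195
18.93 [ 0.6026 -0.1734  0.0917] [ 0.3  0.1 -0.7] 0.0195 yaw -88.65
```

```bash
cat >> h.py <<'E'
def moved():
    k=cv2.imread("pics/k.png"); k=cv2.resize(k,(130,80),interpolation=cv2.INTER_AREA)
    g=lambda i:cv2.Laplacian(cv2.GaussianBlur(cv2.cvtColor(i,6),(0,0),.8),cv2.CV_32F)
    t=g(k)[25:78,10:75]; s=g(cam("side"))[320:480,270:470]
    m=cv2.matchTemplate(np.clip(s,-15,15),np.clip(t,-15,15),cv2.TM_CCOEFF_NORMED); _,v,_,l=cv2.minMaxLoc(m)
    print("carrier shift px",l[0]+270-320,l[1]+320-365,"score",round(v,2))
E
python3 -m crank '[{"tx":0,"ty":0,"tz":-0.14,"ax":0,"ay":0,"az":0},{"tx":0,"ty":0,"tz":-0.28,"ax":0,"ay":0,"az":0},{"tx":0,"ty":0,"tz":-0.41,"ax":0,"ay":0,"az":0},{"tx":0,"ty":0,"tz":-0.54,"ax":0,"ay":0,"az":0},{"tx":0,"ty":0,"tz":-0.54,"ax":0,"ay":0,"az":0}]'
python3 -c "
from h import *
moved();st();to(.516,-.398,.2)"
```

```text
t: 19.35
position: [0.6048, -0.1738, 0.2052]
tcp_rot: [[0.024, -1.0, 0.01], [-1.0, -0.024, -0.002], [0.002, -0.01, -1.0]]
ft_force: [0.2, 0.1, -0.4]
finger_gap: 0.0197
carrier shift px 0 -1 score 0.39
19.4 [ 0.6039 -0.1736  0.2026] [ 0.2  0.7 -1.1] 0.0197 yaw -88.64
shift [1.111 0.466 0.011] turn [-0.014 -0.003 -0.001]
```

```bash
python3 -m crank '[{"tx":0.18,"ty":0.08,"tz":0.01,"ax":-0.014,"ay":0,"az":0},{"tx":0.36,"ty":0.16,"tz":0.01,"ax":-0.014,"ay":0,"az":0},{"tx":0.54,"ty":0.24,"tz":0.01,"ax":-0.014,"ay":0,"az":0},{"tx":0.72,"ty":0.32,"tz":0.01,"ax":-0.014,"ay":0,"az":0},{"tx":0.9,"ty":0.4,"tz":0.01,"ax":-0.014,"ay":0,"az":0},{"tx":1,"ty":0.466,"tz":0.01,"ax":-0.014,"ay":0,"az":0},{"tx":1,"ty":0.466,"tz":0.01,"ax":-0.014,"ay":0,"az":0},{"tx":1,"ty":0.466,"tz":0.01,"ax":-0.014,"ay":0,"az":0}]'
python3 -c "
from h import *
moved();st();to(.516,-.398,.1)"
```

```text
t: 20.07
position: [0.5142, -0.3771, 0.1991]
tcp_rot: [[0.021, -1.0, -0.002], [-1.0, -0.021, -0.001], [0.001, 0.002, -1.0]]
ft_force: [0.9, 1.6, -0.2]
finger_gap: 0.0196
carrier shift px 0 0 score 0.69
20.12 [ 0.5153 -0.3755  0.1993] [ 0.7  1.6 -0.9] 0.0197 yaw -88.67
shift [ 0.112 -0.001  0.496] turn [ 0.002 -0.001 -0.002]
```

```bash
python3 -m crank '[{"tx":0.06,"ty":-0.001,"tz":0.05,"ax":0,"ay":0,"az":0},{"tx":0.112,"ty":-0.001,"tz":0.15,"ax":0,"ay":0,"az":0},{"tx":0.112,"ty":-0.001,"tz":0.27,"ax":0,"ay":0,"az":0},{"tx":0.112,"ty":-0.001,"tz":0.39,"ax":0,"ay":0,"az":0},{"tx":0.112,"ty":-0.001,"tz":0.47,"ax":0,"ay":0,"az":0},{"tx":0.112,"ty":-0.001,"tz":0.47,"ax":0,"ay":0,"az":0},{"tx":0.112,"ty":-0.001,"tz":0.47,"ax":0,"ay":0,"az":0}]'
python3 -c "
from h import *
st();to(.516,-.398,.06)
cv2.imwrite('pics/l.png',crop('side',310,330,130,90,5,0))"
```

```text
t: 20.7
position: [0.516, -0.397, 0.1042]
tcp_rot: [[0.025, -1.0, -0.003], [-1.0, -0.025, 0.001], [-0.001, 0.003, -1.0]]
ft_force: [0.8, -0.4, -0.7]
finger_gap: 0.0195
20.7 [ 0.516  -0.397   0.1042] [ 0.8 -0.4 -0.7] 0.0195 yaw -88.59
shift [ 0.005 -0.     0.221] turn [0.005 0.002 0.   ]
```

View pics/l.png

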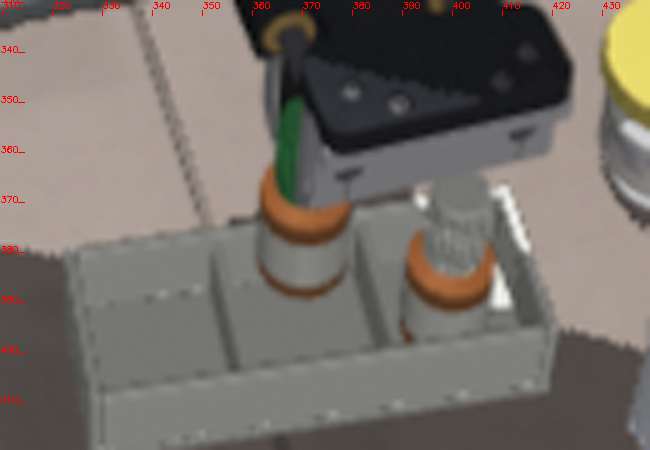

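Green vial hangs upright over the middle place at about (369,375). I lower it and release.

```bash
python3 -m crank '[{"tx":0.005,"ty":0,"tz":0.03,"ax":0.005,"ay":0.002,"az":0},{"tx":0.005,"ty":0,"tz":0.08,"ax":0.005,"ay":0.002,"az":0},{"tx":0.005,"ty":0,"tz":0.14,"ax":0.005,"ay":0.002,"az":0},{"tx":0.005,"ty":0,"tz":0.19,"ax":0.005,"ay":0.002,"az":0},{"tx":0.005,"ty":0,"tz":0.222,"ax":0.005,"ay":0.002,"az":0},{"tx":0.005,"ty":0,"tz":0.222,"ax":0.005,"ay":0.002,"az":0},{"tx":0.005,"ty":0,"tz":0.222,"ax":0.005,"ay":0.002,"az":0},{"tx":0.005,"ty":0,"tz":0.222,"ax":0.005,"ay":0.002,"az":0}]'
```

```text
t: 21.42
position: [0.5168, -0.3988, 0.0613]
tcp_rot: [[0.024, -1.0, 0.002], [-1.0, -0.024, -0.001], [0.001, -0.002, -1.0]]
ft_force: [-0.3, -0.3, -0.2]
finger_gap: 0.0194
```

```bash
python3 -m crank '[{"tx":0,"ty":0,"tz":0.008,"ax":0,"ay":0,"az":0},{"tx":0,"ty":0,"tz":0.008,"ax":0,"ay":0,"az":0},{"tx":0,"ty":0,"tz":0.008,"ax":0,"ay":0,"az":0}]'
python3 -m crank '[{"tx":0,"ty":0,"tz":0,"ax":0,"ay":0,"az":0},{"tx":0,"ty":0,"tz":0,"ax":0,"ay":0,"az":0},{"tx":0,"ty":0,"tz":0,"ax":0,"ay":0,"az":0},{"tx":0,"ty":0,"tz":0,"ax":0,"ay":0,"az":0},{"tx":0,"ty":0,"tz":-0.1,"ax":0,"ay":0,"az":0},{"tx":0,"ty":0,"tz":-0.25,"ax":0,"ay":0,"az":0},{"tx":0,"ty":0,"tz":-0.4,"ax":0,"ay":0,"az":0},{"tx":0,"ty":0,"tz":-0.5,"ax":0,"ay":0,"az":0},{"tx":0,"ty":0,"tz":-0.5,"ax":0,"ay":0,"az":0}]' -0.3 20
python3 -c "
from h import *
st();to(.602,-.117,.16)"
```

```text
t: 21.67
position: [0.5169, -0.3988, 0.06]
tcp_rot: [[0.024, -1.0, 0.002], [-1.0, -0.024, -0.001], [0.001, -0.002, -1.0]]
ft_force: [0.2, 0.3, -1.2]
finger_gap: 0.0195
t: 22.42
position: [0.5185, -0.4, 0.1648]
tcp_rot: [[0.024, -1.0, 0.007], [-1.0, -0.024, -0.005], [0.005, -0.007, -1.0]]
ft_force: [0.1, -0.6, 0.7]
finger_gap: 0.0327
22.42 [ 0.5185 -0.4     0.1648] [ 0.1 -0.6  0.7] 0.0327 yaw -88.63
shift [-1.405 -0.451  0.02 ] turn [-0.014 -0.01  -0.001]
```

```bash
python3 -m crank '[{"tx":-0.19,"ty":-0.06,"tz":0.01,"ax":-0.014,"ay":-0.01,"az":0},{"tx":-0.38,"ty":-0.12,"tz":0.01,"ax":-0.014,"ay":-0.01,"az":0},{"tx":-0.57,"ty":-0.18,"tz":0.02,"ax":-0.014,"ay":-0.01,"az":0},{"tx":-0.76,"ty":-0.24,"tz":0.02,"ax":-0.014,"ay":-0.01,"az":0},{"tx":-0.95,"ty":-0.3,"tz":0.02,"ax":-0.014,"ay":-0.01,"az":0},{"tx":-0.95,"ty":-0.3,"tz":0.02,"ax":-0.014,"ay":-0.01,"az":0}]'
python3 -c "
from h import *
st();to(.602,-.117,.13)"
```

```text
t: 22.92
position: [0.5763, -0.1996, 0.16]
tcp_rot: [[0.033, -0.999, 0.001], [-0.999, -0.033, 0.003], [-0.003, -0.001, -1.0]]
ft_force: [1.1, 1.2, 0.2]
finger_gap: 0.0327
22.92 [ 0.5763 -0.1996  0.16  ] [1.1 1.2 0.2] 0.0327 yaw -88.1
shift [-0.408 -0.142  0.152] turn [-0.002  0.006  0.017]
```

```bash
python3 -m crank '[{"tx":-0.1,"ty":-0.04,"tz":0.02,"ax":0,"ay":0.006,"az":0.017},{"tx":-0.2,"ty":-0.08,"tz":0.04,"ax":0,"ay":0.006,"az":0.017},{"tx":-0.31,"ty":-0.11,"tz":0.08,"ax":0,"ay":0.006,"az":0.017},{"tx":-0.408,"ty":-0.142,"tz":0.12,"ax":0,"ay":0.006,"az":0.017},{"tx":-0.408,"ty":-0.142,"tz":0.152,"ax":0,"ay":0.006,"az":0.017},{"tx":-0.408,"ty":-0.142,"tz":0.152,"ax":0,"ay":0.006,"az":0.017},{"tx":-0.408,"ty":-0.142,"tz":0.152,"ax":0,"ay":0.006,"az":0.017}]'
python3 -c "
from h import *
st();to(.602,-.117,.0745)"
```

```text
t: 23.5
position: [0.6015, -0.1178, 0.1294]
tcp_rot: [[0.024, -1.0, -0.0], [-1.0, -0.024, -0.0], [0.0, 0.0, -1.0]]
ft_force: [0.6, -0.2, 0.0]
finger_gap: 0.0329
23.5 [ 0.6015 -0.1178  0.1294] [ 0.6 -0.2  0. ] 0.0329 yaw -88.63
shift [-0.004 -0.003  0.275] turn [ 0.001 -0.    -0.001]
```

```bash
python3 -m crank '[{"tx":-0.004,"ty":-0.003,"tz":0.05,"ax":0,"ay":0,"az":0},{"tx":-0.004,"ty":-0.003,"tz":0.12,"ax":0,"ay":0,"az":0},{"tx":-0.004,"ty":-0.003,"tz":0.2,"ax":0,"ay":0,"az":0},{"tx":-0.004,"ty":-0.003,"tz":0.275,"ax":0,"ay":0,"az":0},{"tx":-0.004,"ty":-0.003,"tz":0.275,"ax":0,"ay":0,"az":0},{"tx":-0.004,"ty":-0.003,"tz":0.275,"ax":0,"ay":0,"az":0}]'
python3 -m crank '[{"tx":0,"ty":0,"tz":0,"ax":0,"ay":0,"az":0},{"tx":0,"ty":0,"tz":0,"ax":0,"ay":0,"az":0},{"tx":0,"ty":0,"tz":0,"ax":0,"ay":0,"az":0},{"tx":0,"ty":0,"tz":0,"ax":0,"ay":0,"az":0},{"tx":0,"ty":0,"tz":0,"ax":0,"ay":0,"az":0},{"tx":0,"ty":0,"tz":0,"ax":0,"ay":0,"az":0}]' -1 20
python3 -m crank '[{"tx":0,"ty":0.015,"tz":0,"ax":0.1,"ay":0,"az":0},{"tx":0,"ty":0.03,"tz":0.002,"ax":0.2,"ay":0,"az":0},{"tx":0,"ty":0.045,"tz":0.004,"ax":0.31,"ay":0,"az":0},{"tx":0,"ty":0.062,"tz":0.006,"ax":0.42,"ay":0,"az":0},{"tx":0,"ty":0.062,"tz":0.006,"ax":0.42,"ay":0,"az":0},{"tx":0,"ty":0.062,"tz":0.006,"ax":0.42,"ay":0,"az":0}]'
python3 -c "
from h import *
st();to(.602,-.117,.0745)"
```

```text
t: 24.0
position: [0.6015, -0.1178, 0.0739]
tcp_rot: [[0.023, -1.0, -0.002], [-1.0, -0.023, -0.0], [0.0, 0.002, -1.0]]
ft_force: [0.5, 0.0, 0.6]
finger_gap: 0.033
t: 24.5
position: [0.6021, -0.1177, 0.0747]
tcp_rot: [[0.023, -1.0, -0.0], [-1.0, -0.023, -0.0], [0.0, 0.0, -1.0]]
ft_force: [-0.2, 2.4, 6.0]
finger_gap: 0.0192
t: 25.0
position: [0.591, -0.1179, 0.0753]
tcp_rot: [[0.023, -0.975, 0.222], [-1.0, -0.023, 0.004], [0.001, -0.222, -0.975]]
ft_force: [0.3, 2.9, 11.9]
finger_gap: 0.0193
25.0 [ 0.591  -0.1179  0.0753] [ 0.3  2.9 11.9] 0.0193 yaw -88.68
shift [-0.003 -0.053  0.016] turn [-0.428 -0.002 -0.002]
```

```bash
python3 -m crank '[{"tx":0,"ty":-0.013,"tz":0.003,"ax":-0.11,"ay":0,"az":0},{"tx":0,"ty":-0.026,"tz":0.006,"ax":-0.22,"ay":0,"az":0},{"tx":0,"ty":-0.04,"tz":0.01,"ax":-0.33,"ay":0,"az":0},{"tx":-0.002,"ty":-0.055,"tz":0.014,"ax":-0.427,"ay":0,"az":0},{"tx":-0.002,"ty":-0.055,"tz":0.014,"ax":-0.427,"ay":0,"az":0}]'
python3 -m crank '[{"tx":0,"ty":-0.015,"tz":0,"ax":-0.1,"ay":0,"az":0},{"tx":0,"ty":-0.03,"tz":0.002,"ax":-0.2,"ay":0,"az":0},{"tx":0,"ty":-0.045,"tz":0.004,"ax":-0.31,"ay":0,"az":0},{"tx":0,"ty":-0.062,"tz":0.006,"ax":-0.42,"ay":0,"az":0},{"tx":0,"ty":-0.062,"tz":0.006,"ax":-0.42,"ay":0,"az":0},{"tx":0,"ty":-0.062,"tz":0.006,"ax":-0.42,"ay":0,"az":0}]'
python3 -c "
from h import *
st();to(.602,-.1172,.075)"
```

```text
t: 25.42
position: [0.6034, -0.1169, 0.0749]
tcp_rot: [[0.024, -1.0, -0.002], [-1.0, -0.024, -0.001], [0.001, 0.002, -1.0]]
ft_force: [-3.9, 0.3, 1.3]
finger_gap: 0.0197
t: 25.92
position: [0.6162, -0.1165, 0.0744]
tcp_rot: [[0.024, -0.975, -0.219], [-1.0, -0.023, -0.006], [0.001, 0.219, -0.976]]
ft_force: [-3.2, 0.8, 15.9]
finger_gap: 0.0195
25.92 [ 0.6162 -0.1165  0.0744] [-3.2  0.8 15.9] 0.0195 yaw -88.63
shift [0.002 0.07  0.013] turn [ 0.421 -0.001 -0.001]
```

```bash
python3 -m crank '[{"tx":0,"ty":0.018,"tz":0.003,"ax":0.11,"ay":0,"az":0},{"tx":0,"ty":0.036,"tz":0.005,"ax":0.22,"ay":0,"az":0},{"tx":0,"ty":0.052,"tz":0.007,"ax":0.33,"ay":0,"az":0},{"tx":0.002,"ty":0.068,"tz":0.012,"ax":0.421,"ay":0,"az":0},{"tx":0.002,"ty":0.068,"tz":0.012,"ax":0.421,"ay":0,"az":0}]'
python3 -m crank '[{"tx":0,"ty":0,"tz":-0.02,"ax":0,"ay":0,"az":0},{"tx":0,"ty":0,"tz":-0.04,"ax":0,"ay":0,"az":0},{"tx":0,"ty":0,"tz":-0.06,"ax":0,"ay":0,"az":0},{"tx":0,"ty":0,"tz":-0.08,"ax":0,"ay":0,"az":0}]'
python3 -m crank '[{"tx":0,"ty":0,"tz":-0.14,"ax":0,"ay":0,"az":0},{"tx":0,"ty":0,"tz":-0.28,"ax":0,"ay":0,"az":0},{"tx":0,"ty":0,"tz":-0.41,"ax":0,"ay":0,"az":0},{"tx":0,"ty":0,"tz":-0.54,"ax":0,"ay":0,"az":0},{"tx":0,"ty":0,"tz":-0.54,"ax":0,"ay":0,"az":0}]'
python3 -c "
from h import *
moved();st();to(.4655,-.394,.2)"
```

```text
t: 26.33
position: [0.601, -0.1175, 0.0757]
tcp_rot: [[0.023, -1.0, 0.004], [-1.0, -0.023, -0.001], [0.001, -0.004, -1.0]]
ft_force: [2.0, 2.4, -3.1]
finger_gap: 0.0195
t: 26.67
position: [0.6012, -0.1175, 0.092]
tcp_rot: [[0.023, -1.0, 0.003], [-1.0, -0.023, -0.001], [0.001, -0.003, -1.0]]
ft_force: [0.5, 0.4, -0.9]
finger_gap: 0.0198
t: 27.08
position: [0.6034, -0.1178, 0.2054]
tcp_rot: [[0.023, -1.0, 0.01], [-1.0, -0.023, -0.002], [0.002, -0.01, -1.0]]
ft_force: [0.4, 0.2, -0.6]
finger_gap: 0.0194
carrier shift px 0 -1 score 0.39
27.13 [ 0.6025 -0.1178  0.2029] [ 1.3 -0.1 -1.4] 0.0197 yaw -88.67
shift [1.365 0.717 0.012] turn [-0.014 -0.003 -0.002]
```

```bash
python3 -m crank '[{"tx":0.17,"ty":0.09,"tz":0.01,"ax":-0.014,"ay":0,"az":0},{"tx":0.34,"ty":0.18,"tz":0.01,"ax":-0.014,"ay":0,"az":0},{"tx":0.5,"ty":0.27,"tz":0.01,"ax":-0.014,"ay":0,"az":0},{"tx":0.67,"ty":0.36,"tz":0.01,"ax":-0.014,"ay":0,"az":0},{"tx":0.83,"ty":0.45,"tz":0.01,"ax":-0.014,"ay":0,"az":0},{"tx":1,"ty":0.54,"tz":0.01,"ax":-0.014,"ay":0,"az":0},{"tx":1,"ty":0.63,"tz":0.01,"ax":-0.014,"ay":0,"az":0},{"tx":1,"ty":0.717,"tz":0.01,"ax":-0.014,"ay":0,"az":0},{"tx":1,"ty":0.717,"tz":0.01,"ax":-0.014,"ay":0,"az":0}]'
python3 -c "
from h import *
moved();st();to(.4655,-.394,.105)"
```

```text
t: 27.88
position: [0.4602, -0.3223, 0.1991]
tcp_rot: [[0.02, -1.0, -0.003], [-1.0, -0.02, -0.001], [0.001, 0.003, -1.0]]
ft_force: [0.9, -0.9, -0.3]
finger_gap: 0.0195
carrier shift px 0 0 score 0.43
27.93 [ 0.4621 -0.3217  0.1995] [ 0.9  0.2 -0.6] 0.0196 yaw -88.78
shift [ 0.361 -0.01   0.473] turn [ 0.003 -0.003 -0.006]
```

```bash
python3 -m crank '[{"tx":0.12,"ty":-0.01,"tz":0.0,"ax":0,"ay":0,"az":-0.006},{"tx":0.24,"ty":-0.01,"tz":0.02,"ax":0,"ay":0,"az":-0.006},{"tx":0.361,"ty":-0.01,"tz":0.1,"ax":0,"ay":0,"az":-0.006},{"tx":0.361,"ty":-0.01,"tz":0.2,"ax":0,"ay":0,"az":-0.006},{"tx":0.361,"ty":-0.01,"tz":0.33,"ax":0,"ay":0,"az":-0.006},{"tx":0.361,"ty":-0.01,"tz":0.44,"ax":0,"ay":0,"az":-0.006},{"tx":0.361,"ty":-0.01,"tz":0.44,"ax":0,"ay":0,"az":-0.006},{"tx":0.361,"ty":-0.01,"tz":0.44,"ax":0,"ay":0,"az":-0.006}]'
python3 -c "
from h import *
st();to(.4655,-.394,.06)
cv2.imwrite('pics/m.png',crop('side',310,330,130,90,5,0))"
```

```text
t: 28.6
position: [0.4656, -0.3932, 0.1106]
tcp_rot: [[0.025, -1.0, -0.004], [-1.0, -0.025, 0.0], [-0.0, 0.004, -1.0]]
ft_force: [0.4, -0.0, 0.4]
finger_gap: 0.0193
28.6 [ 0.4656 -0.3932  0.1106] [ 0.4 -0.   0.4] 0.0193 yaw -88.55
shift [ 0.004 -0.     0.253] turn [0.007 0.001 0.002]
```

View pics/m.png

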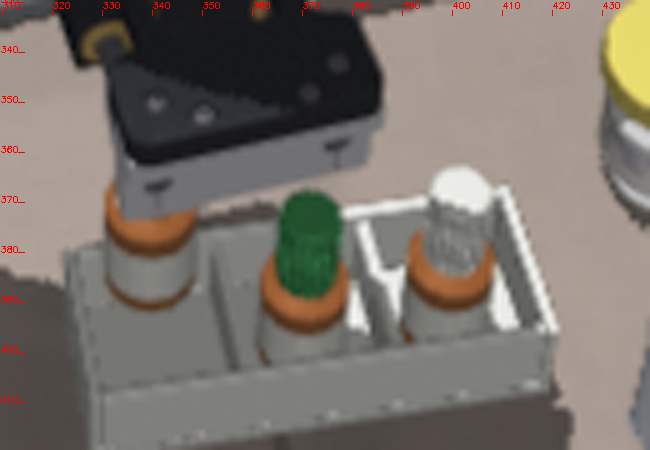

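Orange vial is over the last place at about (339,380), and green and white stand upright. I lower it and release (15 pictures viewed so far).

```bash
python3 -m crank '[{"tx":0.004,"ty":0,"tz":0.03,"ax":0.007,"ay":0,"az":0},{"tx":0.004,"ty":0,"tz":0.09,"ax":0.007,"ay":0,"az":0},{"tx":0.004,"ty":0,"tz":0.15,"ax":0.007,"ay":0,"az":0},{"tx":0.004,"ty":0,"tz":0.21,"ax":0.007,"ay":0,"az":0},{"tx":0.004,"ty":0,"tz":0.25,"ax":0.007,"ay":0,"az":0},{"tx":0.004,"ty":0,"tz":0.257,"ax":0.007,"ay":0,"az":0},{"tx":0.004,"ty":0,"tz":0.257,"ax":0.007,"ay":0,"az":0},{"tx":0.004,"ty":0,"tz":0.257,"ax":0.007,"ay":0,"az":0}]'
python3 -m crank '[{"tx":0,"ty":0,"tz":0.004,"ax":0,"ay":0,"az":0},{"tx":0,"ty":0,"tz":0.004,"ax":0,"ay":0,"az":0},{"tx":0,"ty":0,"tz":0.004,"ax":0,"ay":0,"az":0}]'
```

```text
t: 29.32
position: [0.4663, -0.3947, 0.0606]
tcp_rot: [[0.025, -1.0, 0.002], [-1.0, -0.025, -0.001], [0.001, -0.002, -1.0]]
ft_force: [0.4, 0.2, -0.5]
finger_gap: 0.0196
t: 29.57
position: [0.4665, -0.3949, 0.0602]
tcp_rot: [[0.025, -1.0, 0.002], [-1.0, -0.025, -0.001], [0.001, -0.002, -1.0]]
ft_force: [-0.6, 0.5, -1.1]
finger_gap: 0.0193
```

```bash
python3 -m crank '[{"tx":0,"ty":0,"tz":0,"ax":0,"ay":0,"az":0},{"tx":0,"ty":0,"tz":0,"ax":0,"ay":0,"az":0},{"tx":0,"ty":0,"tz":0,"ax":0,"ay":0,"az":0},{"tx":0,"ty":0,"tz":0,"ax":0,"ay":0,"az":0},{"tx":0,"ty":0,"tz":-0.1,"ax":0,"ay":0,"az":0},{"tx":0,"ty":0,"tz":-0.25,"ax":0,"ay":0,"az":0},{"tx":0,"ty":0,"tz":-0.4,"ax":0,"ay":0,"az":0},{"tx":0,"ty":0,"tz":-0.5,"ax":0,"ay":0,"az":0},{"tx":0,"ty":0,"tz":-0.5,"ax":0,"ay":0,"az":0}]' -0.3 20
python3 -c "
from h import *
st();to(.481,-.2075,.165)"
```

```text
t: 30.32
position: [0.468, -0.3961, 0.1648]
tcp_rot: [[0.025, -1.0, 0.007], [-1.0, -0.025, -0.005], [0.005, -0.007, -1.0]]
ft_force: [0.6, -0.2, -0.4]
finger_gap: 0.0331
30.32 [ 0.468  -0.3961  0.1648] [ 0.6 -0.2 -0.4] 0.0331 yaw -88.58
shift [-0.941 -0.088 -0.005] turn [-0.014 -0.01   0.001]
```

```bash
python3 -m crank '[{"tx":-0.19,"ty":-0.02,"tz":0,"ax":-0.014,"ay":-0.01,"az":0},{"tx":-0.38,"ty":-0.04,"tz":0,"ax":-0.014,"ay":-0.01,"az":0},{"tx":-0.57,"ty":-0.06,"tz":0,"ax":-0.014,"ay":-0.01,"az":0},{"tx":-0.76,"ty":-0.08,"tz":0,"ax":-0.014,"ay":-0.01,"az":0},{"tx":-0.94,"ty":-0.088,"tz":0,"ax":-0.014,"ay":-0.01,"az":0},{"tx":-0.94,"ty":-0.088,"tz":0,"ax":-0.014,"ay":-0.01,"az":0},{"tx":-0.94,"ty":-0.088,"tz":0,"ax":-0.014,"ay":-0.01,"az":0}]'
python3 -c "
from h import *
st();to(.4805,-.2073,.088)"
```

```text
t: 30.9
position: [0.4811, -0.2056, 0.1638]
tcp_rot: [[0.029, -1.0, -0.0], [-1.0, -0.029, 0.0], [-0.0, -0.0, -1.0]]
ft_force: [0.6, -0.9, -0.6]
finger_gap: 0.033
30.9 [ 0.4811 -0.2056  0.1638] [ 0.6 -0.9 -0.6] 0.033 yaw -88.36
shift [0.008 0.003 0.379] turn [-0.     0.001  0.008]
```

```bash
python3 -m crank '[{"tx":0.008,"ty":0.003,"tz":0.08,"ax":0,"ay":0,"az":0.008},{"tx":0.008,"ty":0.003,"tz":0.16,"ax":0,"ay":0,"az":0.008},{"tx":0.008,"ty":0.003,"tz":0.24,"ax":0,"ay":0,"az":0.008},{"tx":0.008,"ty":0.003,"tz":0.32,"ax":0,"ay":0,"az":0.008},{"tx":0.008,"ty":0.003,"tz":0.379,"ax":0,"ay":0,"az":0.008},{"tx":0.008,"ty":0.003,"tz":0.379,"ax":0,"ay":0,"az":0.008},{"tx":0.008,"ty":0.003,"tz":0.379,"ax":0,"ay":0,"az":0.008}]'
python3 -m crank '[{"tx":0,"ty":0,"tz":0,"ax":0,"ay":0,"az":0},{"tx":0,"ty":0,"tz":0,"ax":0,"ay":0,"az":0},{"tx":0,"ty":0,"tz":0,"ax":0,"ay":0,"az":0},{"tx":0,"ty":0,"tz":0,"ax":0,"ay":0,"az":0},{"tx":0,"ty":0,"tz":0,"ax":0,"ay":0,"az":0},{"tx":0,"ty":0,"tz":0,"ax":0,"ay":0,"az":0}]' -1 20
python3 -c "
from h import *
circ([4.4,4.2,4.0,3.8,3.6,3.4,3.2,3.0],ax=np.array([.4695,-.171]))"
```

```text
t: 31.48
position: [0.48, -0.208, 0.0875]
tcp_rot: [[0.023, -1.0, -0.001], [-1.0, -0.023, 0.001], [-0.001, 0.001, -1.0]]
ft_force: [-0.3, -1.1, -0.0]
finger_gap: 0.0328
t: 31.98
position: [0.4804, -0.207, 0.0882]
tcp_rot: [[0.024, -1.0, -0.001], [-1.0, -0.024, 0.001], [-0.001, 0.001, -1.0]]
ft_force: [-1.0, 7.4, 3.6]
finger_gap: 0.0161
phi now 4.444 r 0.0376
31.98 [ 0.4804 -0.207   0.0882] [-1.   7.4  3.6] 0.0161 yaw -88.63
4.4 [-0.001 -0.008 -0.001]
4.2 [-0.016 -0.043 -0.001]
4.0 [-0.038 -0.074 -0.001]
3.8 [-0.065 -0.1   -0.001]
3.6 [-0.097 -0.12  -0.001]
3.4 [-0.133 -0.134 -0.001]
3.2 [-0.17  -0.14  -0.001]
3.0 [-0.208 -0.138 -0.001]
```

```bash
python3 -m crank '[{"tx":-0.001,"ty":-0.01,"tz":0,"ax":0,"ay":0,"az":0},{"tx":-0.016,"ty":-0.043,"tz":0,"ax":0,"ay":0,"az":0},{"tx":-0.038,"ty":-0.074,"tz":0,"ax":0,"ay":0,"az":0},{"tx":-0.065,"ty":-0.1,"tz":0,"ax":0,"ay":0,"az":0},{"tx":-0.097,"ty":-0.12,"tz":0,"ax":0,"ay":0,"az":0},{"tx":-0.133,"ty":-0.134,"tz":0,"ax":0,"ay":0,"az":0},{"tx":-0.17,"ty":-0.14,"tz":0,"ax":0,"ay":0,"az":0},{"tx":-0.208,"ty":-0.138,"tz":0,"ax":0,"ay":0,"az":0}]'
python3 -c "
from h import *
circ([2.8,2.6,2.4,2.2,2.0,1.8,1.6,1.4,1.2],ax=np.array([.4695,-.171]))"
```

```text
t: 32.65
position: [0.5059, -0.1653, 0.0883]
tcp_rot: [[0.023, -1.0, -0.003], [-1.0, -0.023, 0.001], [-0.001, 0.003, -1.0]]
ft_force: [-7.6, -4.7, 0.6]
finger_gap: 0.0168
phi now 3.01 r 0.0368
32.65 [ 0.5059 -0.1653  0.0883] [-7.6 -4.7  0.6] 0.0168 yaw -88.67
2.8 [-0.039  0.004 -0.001]
2.6 [-0.074  0.02  -0.001]
2.4 [-0.104  0.043 -0.001]
2.2 [-0.129  0.071 -0.001]
2.0 [-0.148  0.104 -0.001]
1.8 [-0.161  0.14  -0.   ]
1.6 [-0.166  0.177 -0.   ]
1.4 [-0.163  0.215 -0.   ]
1.2 [-0.153  0.252 -0.   ]
```

```bash
python3 -m crank '[{"tx":-0.039,"ty":0.007,"tz":0,"ax":0,"ay":0,"az":0},{"tx":-0.074,"ty":0.022,"tz":0,"ax":0,"ay":0,"az":0},{"tx":-0.104,"ty":0.045,"tz":0,"ax":0,"ay":0,"az":0},{"tx":-0.129,"ty":0.072,"tz":0,"ax":0,"ay":0,"az":0},{"tx":-0.148,"ty":0.104,"tz":0,"ax":0,"ay":0,"az":0},{"tx":-0.161,"ty":0.14,"tz":0,"ax":0,"ay":0,"az":0},{"tx":-0.166,"ty":0.177,"tz":0,"ax":0,"ay":0,"az":0},{"tx":-0.163,"ty":0.215,"tz":0,"ax":0,"ay":0,"az":0},{"tx":-0.153,"ty":0.252,"tz":0,"ax":0,"ay":0,"az":0}]'
python3 -c "
from h import *
circ([1.0,.8,.6,.4,.25,.1,0,-.05],ax=np.array([.4695,-.171]))"
```

```text
t: 33.4
position: [0.4545, -0.1353, 0.0886]
tcp_rot: [[0.024, -1.0, -0.002], [-1.0, -0.024, 0.001], [-0.001, 0.002, -1.0]]
ft_force: [3.5, 1.5, -8.5]
finger_gap: 0.0165
phi now 1.196 r 0.0387
33.4 [ 0.4545 -0.1353  0.0886] [ 3.5  1.5 -8.5] 0.0165 yaw -88.63
1.0 [0.02  0.032 0.   ]
0.8 [0.044 0.062 0.   ]
0.6 [0.073 0.086 0.   ]
0.4 [0.106 0.104 0.   ]
0.25 [0.133 0.113 0.   ]
0.1 [0.161 0.118 0.   ]
0 [0.18  0.119 0.   ]
-0.05 [0.19  0.119 0.   ]
```

```bash
python3 -m crank '[{"tx":0.02,"ty":0.032,"tz":0.004,"ax":0,"ay":0,"az":0},{"tx":0.044,"ty":0.062,"tz":0.004,"ax":0,"ay":0,"az":0},{"tx":0.073,"ty":0.086,"tz":0.004,"ax":0,"ay":0,"az":0},{"tx":0.106,"ty":0.104,"tz":0.004,"ax":0,"ay":0,"az":0},{"tx":0.133,"ty":0.113,"tz":0.004,"ax":0,"ay":0,"az":0},{"tx":0.161,"ty":0.118,"tz":0.004,"ax":0,"ay":0,"az":0},{"tx":0.178,"ty":0.119,"tz":0.004,"ax":0,"ay":0,"az":0},{"tx":0.183,"ty":0.119,"tz":0.004,"ax":0,"ay":0,"az":0}]'
python3 -c "
from h import *
circ([0,-.05],ax=np.array([.4695,-.171]))"
```

```text
t: 34.07
position: [0.4302, -0.1732, 0.0882]
tcp_rot: [[0.023, -1.0, -0.004], [-1.0, -0.023, 0.001], [-0.001, 0.004, -1.0]]
ft_force: [-8.5, 2.6, 10.0]
finger_gap: 0.0163
phi now 6.252 r 0.0394
34.07 [ 0.4302 -0.1732  0.0882] [-8.5  2.6 10. ] 0.0163 yaw -88.7
0 [-0.006 -0.007 -0.001]
-0.05 [ 0.003 -0.007 -0.001]
```

```bash
python3 -m crank '[{"tx":0.006,"ty":-0.006,"tz":0,"ax":0,"ay":0,"az":0},{"tx":0.012,"ty":-0.006,"tz":0,"ax":0,"ay":0,"az":0},{"tx":0.012,"ty":-0.006,"tz":0,"ax":0,"ay":0,"az":0},{"tx":0.012,"ty":-0.006,"tz":0,"ax":0,"ay":0,"az":0}]'
```

```text
t: 34.4
position: [0.4302, -0.1742, 0.0883]
tcp_rot: [[0.023, -1.0, -0.006], [-1.0, -0.023, 0.003], [-0.003, 0.006, -1.0]]
ft_force: [-5.2, 11.7, 7.2]
finger_gap: 0.0169
```

The stop is reached: force rises to 12 N, at the same place as at the start. I release and back away.

```bash
python3 -m crank '[{"tx":0,"ty":0,"tz":0,"ax":0,"ay":0,"az":0},{"tx":0,"ty":0,"tz":0,"ax":0,"ay":0,"az":0},{"tx":0,"ty":0,"tz":0,"ax":0,"ay":0,"az":0},{"tx":0,"ty":0,"tz":0,"ax":0,"ay":0,"az":0},{"tx":0,"ty":0,"tz":-0.15,"ax":0,"ay":0,"az":0},{"tx":0,"ty":0,"tz":-0.3,"ax":0,"ay":0,"az":0},{"tx":0,"ty":0,"tz":-0.5,"ax":0,"ay":0,"az":0},{"tx":0,"ty":0,"tz":-0.7,"ax":0,"ay":0,"az":0},{"tx":0,"ty":0,"tz":-0.75,"ax":0,"ay":0,"az":0},{"tx":0,"ty":0,"tz":-0.75,"ax":0,"ay":0,"az":0}]' -0.3 20
python3 -m crank '[{"tx":0.18,"ty":0,"tz":0,"ax":0,"ay":0,"az":0},{"tx":0.36,"ty":0,"tz":0,"ax":0,"ay":0,"az":0},{"tx":0.54,"ty":0,"tz":0,"ax":0,"ay":0,"az":0},{"tx":0.72,"ty":0,"tz":0,"ax":0,"ay":0,"az":0},{"tx":0.9,"ty":0,"tz":0,"ax":0,"ay":0,"az":0},{"tx":1,"ty":0,"tz":0,"ax":0,"ay":0,"az":0},{"tx":1,"ty":0,"tz":0,"ax":0,"ay":0,"az":0}]'
python3 -m crank '[{"tx":0.18,"ty":0.1,"tz":0,"ax":0,"ay":0,"az":0},{"tx":0.36,"ty":0.2,"tz":0,"ax":0,"ay":0,"az":0},{"tx":0.54,"ty":0.3,"tz":0,"ax":0,"ay":0,"az":0},{"tx":0.72,"ty":0.4,"tz":0,"ax":0,"ay":0,"az":0},{"tx":0.9,"ty":0.5,"tz":0,"ax":0,"ay":0,"az":0},{"tx":1,"ty":0.6,"tz":0,"ax":0,"ay":0,"az":0},{"tx":1,"ty":0.6,"tz":0,"ax":0,"ay":0,"az":0}]'
python3 -c "
from h import *
st()
a=crop('side',230,225,230,200,2.6,0)
b=crop('top',290,160,200,130,1.1,0) if 0 else crop('top',300,170,190,125,1.9,0)
b=cv2.resize(b,(200,132)) if 0 else b
a=cv2.resize(a,(437,380)); b=crop('top',300,170,185,125,1.95,0)
h=max(a.shape[0],b.shape[0]); f=lambda i:cv2.copyMakeBorder(i,0,h-i.shape[0],0,0,cv2.BORDER_CONSTANT)
cv2.imwrite('pics/n.png',np.hstack([f(a),f(b)])); print(np.hstack([f(a),f(b)]).shape)"
```

```text
t: 35.23
position: [0.4327, -0.1755, 0.2416]
tcp_rot: [[0.023, -1.0, -0.0], [-1.0, -0.023, 0.001], [-0.001, 0.0, -1.0]]
ft_force: [0.3, -0.0, -0.3]
finger_gap: 0.0332
t: 35.82
position: [0.4356, -0.3798, 0.2395]
tcp_rot: [[0.018, -1.0, -0.002], [-1.0, -0.018, 0.001], [-0.001, 0.002, -1.0]]
ft_force: [-0.9, 0.2, -0.4]
finger_gap: 0.0328
t: 36.4
position: [0.3128, -0.5863, 0.2378]
tcp_rot: [[0.01, -1.0, -0.006], [-1.0, -0.01, 0.0], [-0.001, 0.006, -1.0]]
ft_force: [-1.2, 0.4, -0.2]
finger_gap: 0.0331
36.4 [ 0.3128 -0.5863  0.2378] [-1.2  0.4 -0.2] 0.0331 yaw -89.41
(380, 798, 3)
```

View pics/n.png

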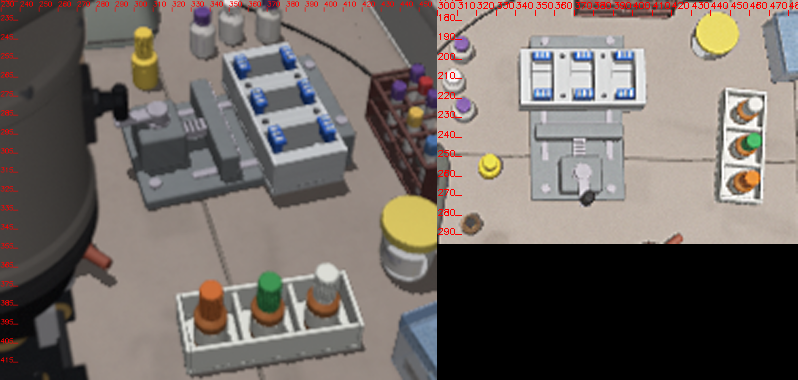

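The picture shows three upright vials in the carrier at side (338,387), (368,383) and (397,378). The block is on its bed with empty wells, the jaw is open, and the yellow look-alike and bystanders are in place. I'll do one numeric check of crank and bystanders against the first picture, then hand in.

Run:
```python
from h import *
a=cv2.imread("pics/top0.png").astype(int); b=cv2.cvtColor(imaging.camera("top"),cv2.COLOR_RGB2BGR).astype(int)
for n,(x,y,w,h) in dict(crank=(350,228,55,50),bottles=(303,185,20,52),yellow=(318,245,18,20),oil=(310,277,16,16),cup=(430,173,28,28),bulb=(394,286,34,34),carrierframe=(442,212,28,65),tape=(158,238,45,44)).items():
    d=np.abs(a-b)[y:y+h,x:x+w].max(2); print(n,d.mean().round(1),(d>60).sum())
st()
from workcell import sign_off
print(sign_off())
```

```text
crank 5.5 32
bottles 3.0 0
yellow 3.1 0
oil 3.5 0
cup 3.0 0
bulb 3.9 0
carrierframe 40.3 458
tape 2.9 0
36.6 [ 0.32   -0.5807  0.2387] [ 0.4  0.5 -0.1] 0.0328 yaw -88.91
the job is handed in; nothing more can be done
None
```

The job is done and handed in at 36.6 s, well inside the 210 s limit; no verdict is reported.

- **Clamping:** I wound the crank to about 4.44 rad and felt about 12 N at the knob, before touching any vial.
- **Vials:** All three were present. I rocked each about 0.22 rad to both sides, drew it straight up with only its weight felt, and stood it upright in its own carrier place. White, green and orange sit in order from the far end to the near end.
- **Vise:** I wound it back to its open stop, where the force rose to 12 N at the starting position. The block is left standing on its bed.

The last picture shows the three vials upright, the wells empty and the jaw open. Compared with the first picture, the purple-capped bottles, yellow look-alike, oil bottle, cup, bulb and tape show no change.

- **Crank check:** The crank region differs from the first picture by 32 pixels. I put that down to the block having shifted against the fixed jaw, but did not check further.
- **Carrier check:** No knock to the carrier showed in the checks before each placing. Some of those image matches were weak (score about 0.4), but the close views agreed with them.

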